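# Stamp a batch of cast wax melts on the hand press

## Robot

A 6-joint arm with a two-finger parallel gripper is mounted at the origin on the work surface. World frame = base frame: x ahead of the robot, y to its left, z up, the work surface at z = 0. Lengths are in mm, angles in rad, forces in N, time in s.
With the tool pointing down it reaches from about 300 to 875 mm from the base axis. Payload 6.4 kg.
Tool frame: the origin (TCP) lies on the centre line of the jaws, within the pads' length; the fingertips stand 14 mm ahead of it and the grasp point (between the pads) lies 5 mm behind it; y points along the fingers, z is the direction in which the jaws open and shut, and the axes are right-handed (so a half turn about y gives the same grasp; the last joint's range is limited). The gripper opens to 85 mm and grips with 20 to 120 N. Pads are 22 mm wide; open, the fingers measure 114 mm over their backs; the gripper's body (76 mm by 85 mm) begins 54 mm behind the grasp point. The pads swing forward as they close: fully open they stand 13 mm farther back than shut.
Start: joints at [-1.473, 0.181, 1.607, -0, 1.354, -0.206], TCP at [172.026, -548.679, 245.288] pointing down, gripper open.
Joint ranges: [-2.99, 2.99], [-0.89, 2.07], [0.3, 2.58], [-1.14, 4.28], [0, 2.63], [-3.12, 3.12]. Speed limits (rad/s): [2.57, 2.57, 3.01, 3.14, 3.14, 3.14].

## Interface

Orientations are given as a 3x3 rotation matrix whose columns are the frame's x, y, z axes.
In Python, from workcell import ctrl, vision, hand_in gives the robot as it stands.
- The arm moves only by the tool drive_tool, never from a script. Its arguments are lists of equal length, an entry for each row: "delta_pos": the shift along the tool's x, y, z in mm, a list of three; "turn": the turn, a rotation vector about the tool's x, y, z in rad, a list of three. A call has 1 to 8 rows; each row is the pose to reach, as a shift and turn from the pose measured when the call began, along the tool's axes at that moment; what a row does not reach only later rows make up. A row lasts 1/8 s, in which the tool goes at most 62.5 mm and 10.7 degrees, less where a joint would pass 70% of its speed; a pose out of reach is approached as far as the arm can. A call with a gripper value outside its range is refused whole. "hand" is the closure, from 0 (fully open) to 1 (shut), set as the call begins (left out, the last holds). The fingers move at their own pace and stop on an object; "force" is the grip in N (left out, the last holds). Time passes only in rows, so rows that repeat a pose let the fingers close. It gives the time, the measured TCP pose, the force and the opening at its end, in the units of the state.
- ctrl.get_state(): the state, without advancing time (a new reading comes with each control period).
- vision.camera(name): name is "scene" or "top" or "wrist"; returns (picture, depth): 384x512x3 uint8, red, green, blue; 384x512 float32, mm along the optical axis (not along the pixel's ray), 0 where there is no reading.
- vision.calibration(name): a dict with "fx", "fy", "cx", "cy" (pixels), "eye" and "attitude" of the camera in the world; the wrist camera has in their place "mount" (4x4, takes a point from camera to tool coordinates, whose origin is the TCP and whose axes are the tool frame's). Camera axes: x right, y up, looking along -z (the intrinsics and any distortion apply to the point x, -y, -z); pixel columns grow to the right and rows downward; lengths in mm; the calibration is good to about 2 mm. A picture is of the moment at which its call begins: read the wrist's pose just before it. calibration takes no time and is no camera call.
- hand_in(): hands the job in, once; it reports no verdict.
The state is a dict: "clock": time; "q": joint angles; "qd": joint speeds; "tau": joint torques, N m; "tool_pos": TCP position; "tcp_rot": TCP orientation; "wrist_force": force on the tool from outside, world axes, zero at the start; "torque": the same for the moment, N m; "finger_gap": finger opening in mm.
Only numpy, scipy, OpenCV 4.12 (cv2) and the standard library are available. Lean on these libraries where they do the work, as an engineer would, in place of code of your own. Each camera call takes 0.05 s, during which the arm holds its last target.

## Task

First turn the knurled sleeve on top of the press until its white line points at 6. Then lift every wax melt out of the open mould and stand it in a pocket of the plate on the near, loading side of the round table, turn the table one stop clockwise so that the melts come under the stamps, pull the lever down until the stamps bear firmly on the melts and let it rise again, and turn the table one more stop clockwise. Finally stand all the stamped melts upright on the floor of the clear bin, leaving the sleeve at 6, the table on a stop, the lever up, and the jars, tools and other things on the bench where they are.

Things in the scene. Friction and masses are not known exactly. Their poses are not given: they have to be found in the camera images.
- press: Grey hand press, fixed, with a round index table (300 across, top at z 62) turning on the vertical axis through this origin (on the bench). Press +x points roughly away from the robot, +y left. Column 52 x 62 at (155, 105), 245 tall; head 62 wide from it to x -36 at y 105, z 187 to 245. Stations 105 from the axis at 210 deg (loading, nearest the robot), 90 (stamping), -30 (unloading).
- dial (a joint): Angle (rad) of the index table, about 0 at the start, growing clockwise seen from above; turns endlessly. A spring ball holds it at every 2.094 rad (120 deg) and pulls it in over the last 6 deg; elsewhere it stays where it is left. Leaving or entering a stop takes about 5 N at a peg. One stop clockwise carries loading to stamping, and stamping to unloading.
- sleeve (a joint): Reading (rad) of the knurled sleeve on the press head: 0.628 rad (36 deg) per number, so 3.770 is numeral 6; end stops at 0 and 9. Grows clockwise seen from above. Clicks into a stop at every number (0.08 N m to turn).
- sleeve_grip (a point): The sleeve's vertical axis, 20 above its foot. Dark steel cylinder 44 across, 34 tall (top at z 282), on a fixed dial plate 92 across (top z 248) with black numerals 0 to 9 at 37 from the axis: 0 towards the press's -x, rising clockwise by 36 deg. A white line on the sleeve's top, from the axis to the rim, points at the numeral set.
- lever (a joint): Angle (rad) of the press lever, 0 up (its spring returns it), growing as it is pulled down; end stop 0.95. Level pivot along the press's y, at (0, 165, 215) in its frame; arm 140 to the knob's centre, towards the press's -x, 0.6 rad above level at 0. The stamps meet the melts at 0.75. Takes 2 to 5 N at the knob until then; about 10 N more presses firmly.
- lever_knob (a point): Centre of the lever's black ball knob, 32 across; moves with the lever. The lever drives a level steel bar, 142 (press x) x 46, that carries the stamps over the stamping station: stamp faces at z 118 and bar top at 140 with the lever up, 32 mm lower per rad.
- mould: Open lower half of an aluminium mould, fixed, 270 (its x) x 78 (its y) x 26 tall, origin under its centre. Four round cavities 45 across, 10 deep (floor at z 16) in a row along its x at -94.5, -31.5, 31.5, 94.5.
- bin: Clear acrylic open bin, loose, 0.5 kg, 140 (its x) x 190 (its y) x 40 tall, walls and floor 4 thick, origin under its centre. Room for three melts in a row along its y.
- load (a point): Fixed point at the loading station: centre of the middle pocket's floor (z 66) with the table on a stop; x points outward from the table's axis, y along the row of three pockets, centred at y = -52, 0, 52. Pockets are square, 48 wide, 6 deep, in a grey plate 164 x 62 (top z 72) that turns with the table.
- stamp (a point): Fixed point at the stamping station: centre of the middle pocket's floor (z 66) with the table on a stop; x points outward from the table's axis, y along the row of three pockets, centred at y = -52, 0, 52. Pockets are square, 48 wide, 6 deep, in a grey plate 164 x 62 (top z 72) that turns with the table. Three brass stamps hang 24 above the tops of loaded melts while the lever is up.
- out (a point): Fixed point at the unloading station: centre of the middle pocket's floor (z 66) with the table on a stop; x points outward from the table's axis, y along the row of three pockets, centred at y = -52, 0, 52. Pockets are square, 48 wide, 6 deep, in a grey plate 164 x 62 (top z 72) that turns with the table.
- peg0 (a point): One of three upright steel pegs for turning the table, 15 across, from z 62 to 105, 128 from the table's axis, half-way between two plates; this point is on its axis at z 90 and turns with the table. At a stop the pegs stand at 270, 150 and 30 deg in the press's frame.
- peg1 (a point): One of three upright steel pegs for turning the table, 15 across, from z 62 to 105, 128 from the table's axis, half-way between two plates; this point is on its axis at z 90 and turns with the table. At a stop the pegs stand at 270, 150 and 30 deg in the press's frame.
- peg2 (a point): One of three upright steel pegs for turning the table, 15 across, from z 62 to 105, 128 from the table's axis, half-way between two plates; this point is on its axis at z 90 and turns with the table. At a stop the pegs stand at 270, 150 and 30 deg in the press's frame.
- melt1: Cast wax melt: plain cream cylinder, 42 across, 28 tall, about 40 g, either end may be up; origin at its centre (14 above its underside), z along its axis. At the start in a mould cavity, standing 18 proud. Absent in some runs.
- melt2: Cast wax melt: plain cream cylinder, 42 across, 28 tall, about 40 g, either end may be up; origin at its centre (14 above its underside), z along its axis. At the start in a mould cavity, standing 18 proud. Absent in some runs.
- melt3: Cast wax melt: plain cream cylinder, 42 across, 28 tall, about 40 g, either end may be up; origin at its centre (14 above its underside), z along its axis. At the start in a mould cavity, standing 18 proud. Absent in some runs.
- melt4: Cast wax melt: plain cream cylinder, 42 across, 28 tall, about 40 g, either end may be up; origin at its centre (14 above its underside), z along its axis. At the start in a mould cavity, standing 18 proud. Absent in some runs.
- jar_a: Bystander: a glass candle jar, 60 wide, 99 tall.
- jar_b: Bystander: a glass candle jar, 60 wide, 99 tall.
- jar_c: Bystander: a glass candle jar, 60 wide, 99 tall.
- spatula: Bystander: a spatula, 200 long, lying flat.
- brush: Bystander: a brush, 180 long, lying flat.
There are look-alikes about, which are no part of the job. Leave any green or orange look-alike of the melt2 alone. What is shaped like the melt1 but blue is not meant.

How it is judged:
By the outcome, as a careful person would: the job done as asked, in the order asked, and still so for the second after the job is handed in, with the robot touching nothing.
Of melt1, melt2, melt3, melt4 only 2 to 3 are there at a start; the rules pass over those that are not, and their reading is None.
At some moment in a run one of bin may be knocked a few centimetres aside while the robot is not near it.
Once in a run the grip may slacken for a moment while it holds something.
It also fails if it takes over 210 s, if anything falls off the work surface, if the arm or the gripper's body presses on something with over 40 N, if the wrist force passes 120 N, or if a joint passes its speed limit or range.

## Working session

There is one attempt and no reset: what is moved stays moved. The work goes in short steps, Python scripts to look and compute and a tool call to move; the robot and the scene stay as the last step left them, time stands still between calls to the robot, and variables do not carry over. Pictures are saved under pics/ and viewed, and the job is handed in when it is done.

Besides the shell and the picture viewer there is one more tool, called after "Request:" by a JSON object that holds its "op" and its "data", one argument or row to a line. drive_tool: Moves the arm, as the interface text tells. Its arguments: {"type":"object","properties":{"delta_pos":{"type":"array","items":{"type":"array","items":{"type":"number"}}},"turn":{"type":"array","items":{"type":"array","items":{"type":"number"}}},"hand":{"type":"number"},"force":{"type":"number"}},"required":["delta_pos","turn"]}

```bash
ls; mkdir -p pics
python3 - <<'E'
from workcell import ctrl, vision
import cv2
s=ctrl.get_state();print(s)
for n in("scene","top","wrist"):
    p,d=vision.camera(n);cv2.imwrite(f"pics/{n}0.png",p[:,:,::-1]);
    import numpy as np; np.save(f"pics/{n}0.npy",d)
    print(n,vision.calibration(n), (d>0).mean())
E
```

```text
pics
{'clock': 0.0, 'q': array([-1.47332897e+00,  1.81521391e-01,  1.60799166e+00, -5.09905593e-06,
        1.35378511e+00, -2.06299902e-01]), 'qd': array([ 0.00081995, -0.00037741, -0.00146847,  0.00083987, -0.00012018,
       -0.00284526]), 'tau': array([ 2.51120095e-03, -4.44870472e+01, -3.51335657e+01, -8.02063960e-05,
        9.05327877e-03, -2.85608201e-05]), 'tool_pos': array([ 171.95640269, -548.14591898,  244.40307393]), 'tcp_rot': array([[-9.54216111e-01, -1.70923889e-04,  2.99118011e-01],
       [-2.99117861e-01,  1.69692648e-03, -9.54214664e-01],
       [-3.44483193e-04, -9.99998546e-01, -1.67036098e-03]]), 'wrist_force': array([-0.08182495,  0.19741941,  0.52808724]), 'torque': array([ 0.04225316,  0.04482728, -0.03709898]), 'finger_gap': 85.11833794412041}
scene {'fx': 456.32992621697775, 'fy': 456.32992621697775, 'cx': 254.9022148850335, 'cy': 188.72395331537402, 'eye': array([1307.80730204, -290.01202801, 1132.51167823]), 'attitude': array([[ 0.36371401, -0.69826499,  0.61655343],
       [ 0.93143109,  0.26396734, -0.2505142 ],
       [ 0.01217533,  0.66539256,  0.746
[... 151 characters left out ...]
338.08158987,    4.04365261, 1399.51215738]), 'attitude': array([[-0.01119039,  0.98897048, -0.14768941],
       [-0.99972305, -0.01412322, -0.01882434],
       [-0.02070256,  0.14743786,  0.98885463]])} 0.9961090087890625
wrist {'fx': 311.0984887042708, 'fy': 311.0984887042708, 'cx': 251.1647464986862, 'cy': 191.75336185297078, 'mount': array([[ 4.09337739e-04, -9.47711547e-01, -3.19127961e-01,
        -8.21243328e+01],
       [-1.69189339e-04,  3.19127918e-01, -9.47711635e-01,
        -1.27710929e+02],
       [ 9.99999902e-01,  4.41927186e-04, -2.97115903e-05,
        -5.41832481e-01],
       [ 0.00000000e+00,  0.00000000e+00,  0.00000000e+00,
         1.00000000e+00]])} 0.9961598714192709
```

View pics/top0.png

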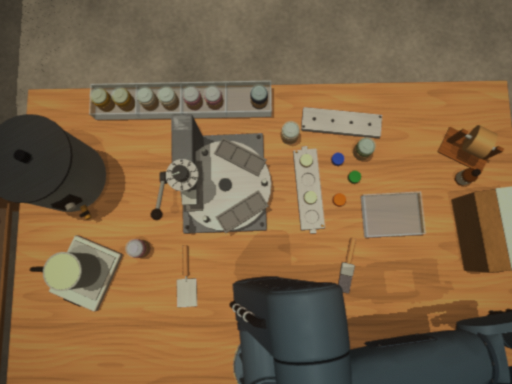

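View pics/scene0.png

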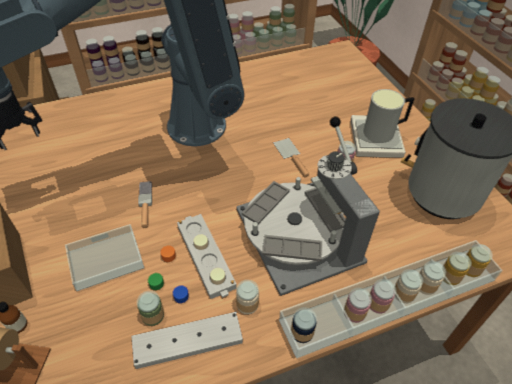

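View pics/wrist0.png

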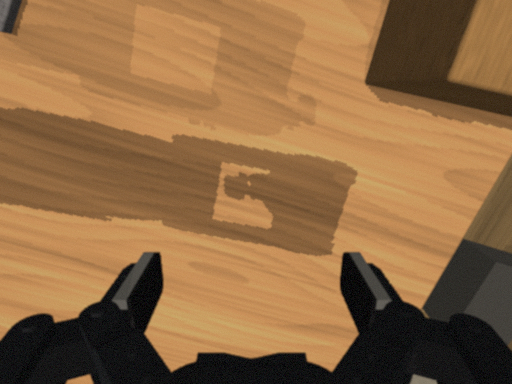

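```bash
cat > h.py <<'E'
import numpy as np, cv2
from workcell import ctrl, vision
def cam(n):
    c=vision.calibration(n)
    if n=="wrist":
        s=ctrl.get_state();R=np.array(s['tcp_rot']);t=np.array(s['tool_pos']);M=c['mount']
        return c,R@M[:3,:3],R@M[:3,3]+t
    return c,np.array(c['attitude']),np.array(c['eye'])
def ray(cm,u,v):
    c,R,e=cm
    d=R@np.array([(u-c['cx'])/c['fx'],-(v-c['cy'])/c['fy'],-1.0]); return e,d
def onz(cm,u,v,z):
    e,d=ray(cm,u,v); return e+d*(z-e[2])/d[2]
def cloud(cm,d):
    c,R,e=cm
    v,u=np.mgrid[0:d.shape[0],0:d.shape[1]]
    P=np.stack([(u-c['cx'])/c['fx']*d,-(v-c['cy'])/c['fy']*d,-d],-1)
    return P@R.T+e
def proj(cm,P):
    c,R,e=cm
    p=(np.asarray(P,float)-e)@R
    return np.stack([c['cx']+c['fx']*p[...,0]/-p[...,2], c['cy']-c['fy']*p[...,1]/-p[...,2]],-1)
def shot(n,name):
    cm=cam(n);p,d=vision.camera(n)
    cv2.imwrite(f"pics/{name}.png",p[:,:,::-1]);np.save(f"pics/{name}.npy",d)
    np.savez(f"pics/{name}.npz",R=cm[1],e=cm[2])
    return cm,p,d
def load(n,name):
    z=np.load(f"pics/{name}.npz");c=vision.calibration(n)
    return (c,z['R'],z['e']),cv2.imread(f"pics/{name}.png")[:,:,::-1],np.load(f"pics/{name}.npy")
def plan(pos=None,zrot=None,rel=None):
    s=ctrl.get_state();R=np.array(s['tcp_rot']);t=np.array(s['tool_pos'])
    return R,t
def to(P,ang=None):
    """tool-frame shift + rotvec from now to world P, tool down, jaw (tool z) dir at world angle ang"""
    from scipy.spatial.transform import Rotation as Ro
    s=ctrl.get_state();R=np.array(s['tcp_rot']);t=np.array(s['tool_pos'])
    d=R.T@(np.array(P,float)-t)
    if ang is None: return d.round(1),None
    out=[]
    for a in(ang,ang+np.pi):
        z=np.array([np.cos(a),np.sin(a),0]);y=np.array([0,0,-1.]);x=np.cross(y,z)
        T=np.stack([x,y,z],1);out.append(Ro.from_matrix(R.T@T).as_rotvec())
    return d.round(1),[o.round(3) for o in out]
E
python3 - <<'E'
from h import *
for n in("top","scene"):
    p=cv2.imread(f"pics/{n}0.png")
    if n=="top": q=p[70:260,80:440]
    else: q=p[90:370,60:420]
    q=cv2.resize(q,None,fx=2.2,fy=2.2,interpolation=cv2.INTER_CUBIC);cv2.imwrite(f"pics/{n}0z.png",q)
cm=cam("top");d=np.load("pics/top0.npy");P=cloud(cm,d)
for u,v in[(306,160),(310,198),(308,180),(311,216),(225,185),(240,155),(242,212),(182,175),(157,214),(393,215),(338,159),(354,177),(340,200),(135,248),(290,131),(365,147),(190,292),(347,275)]: print(u,v,P[v,u].round())
cm=cam("scene");d=np.load("pics/scene0.npy");P=cloud(cm,d)
for u,v in[(201,241),(218,275),(295,218),(336,122)]: print(u,v,P[v,u].round())
E
```

```text
306 160 [ 662. -132.   42.]
310 198 [ 534. -142.   41.]
308 180 [ 598. -139.   19.]
311 216 [ 477. -146.   15.]
225 185 [577. 136.  67.]
240 155 [677.  86.  64.]
242 212 [488.  81.  64.]
182 175 [568. 233. 282.]
157 214 [458. 292. 309.]
393 215 [ 478. -422.    1.]
338 159 [ 667. -241.   27.]
354 177 [ 605. -293.   24.]
340 200 [ 528. -243.   23.]
135 248 [376. 414.  98.]
290 131 [746. -78.  95.]
365 147 [ 689. -317.   95.]
190 292 [232. 258.  -3.]
347 275 [ 282. -257.   16.]
201 241 [ 541. -144.   42.]
218 275 [ 664. -133.   39.]
295 218 [580. 135.  70.]
336 122 [469. 293. 302.]
```

View pics/top0z.png

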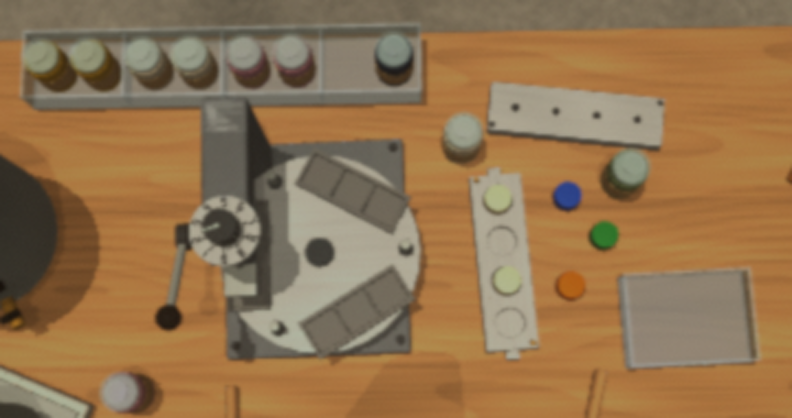

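View pics/scene0z.png

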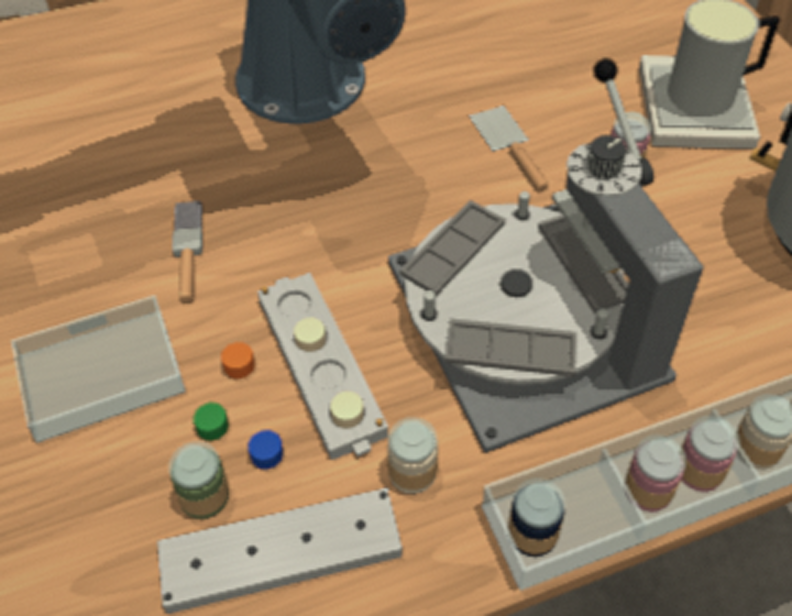

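Run:
```python
from h import *
print(to([560,120,430],0))
```

```text
(array([-570.2, -184.6, -521.8]), [array([ 1.000e-03, -1.267e+00, -1.000e-03]), array([1.000e-03, 1.875e+00, 1.000e-03])])
```

Request:
{"op": "drive_tool", "data": {
  "delta_pos": [
    [-40,-60,-40],
    [-80,-110,-75],
    [-120,-150,-110],
    [-160,-185,-145],
    [-200,-185,-185],
    [-240,-185,-220],
    [-285,-185,-260],
    [-325,-185,-300]
  ],
  "turn": [
    [0,-0.16,0],
    [0,-0.32,0],
    [0,-0.48,0],
    [0,-0.64,0],
    [0,-0.8,0],
    [0,-0.96,0],
    [0,-1.12,0],
    [0,-1.267,0]
  ]
}}

```text
clock: 1.15
tool_pos: [389.7, -169.2, 430.1]
tcp_rot: [[0.005, 0.0, 1.0], [-1.0, 0.001, 0.005], [-0.001, -1.0, 0.0]]
wrist_force: [0.1, -0.5, -0.8]
finger_gap: 85.4
```

Run:
```python
from h import *
print(to([560,120,430],0))
```

```text
(array([-288.4,    0.5,  171.6]), [array([-0.   ,  0.005, -0.001]), array([-1.000e-03, -3.137e+00,  1.000e-03])])
```

Request:
{"op": "drive_tool", "data": {
  "delta_pos": [
    [-50,0,30],
    [-100,0,60],
    [-150,0,90],
    [-200,0,120],
    [-250,0,150],
    [-288,0,172],
    [-288,0,172],
    [-288,0,172]
  ],
  "turn": [
    [0,0,0],
    [0,0,0],
    [0,0,0],
    [0,0,0],
    [0,0,0],
    [0,0,0],
    [0,0,0],
    [0,0,0]
  ]
}}

```text
clock: 2.15
tool_pos: [560.1, 119.4, 430.0]
tcp_rot: [[0.005, -0.001, 1.0], [-1.0, 0.001, 0.005], [-0.001, -1.0, -0.001]]
wrist_force: [0.2, 0.4, 1.0]
finger_gap: 85.3
```

Run:
```python
from h import *
cm,p,d=shot("wrist","w1")
cv2.imwrite("pics/w1z.png",cv2.resize(p[:,:,::-1],(800,600),interpolation=cv2.INTER_CUBIC))
```

```text
(no output)
```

View pics/w1z.png

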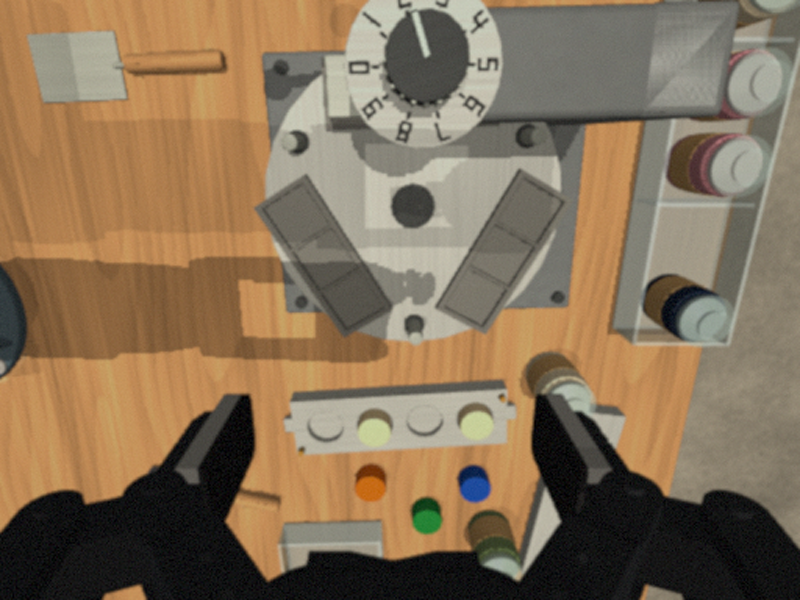

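Run:
```python
from h import *
cm,p,d=load("wrist","w1");P=cloud(cm,d)
np.set_printoptions(suppress=True,precision=1)
hsv=cv2.cvtColor(p.astype(np.uint8),cv2.COLOR_RGB2HSV)
def blobs(cm,p,P,nm):
    hsv=cv2.cvtColor(np.ascontiguousarray(p),cv2.COLOR_RGB2HSV)
    m=((hsv[...,0]>22)&(hsv[...,0]<45)&(hsv[...,1]>45)&(hsv[...,2]>150)).astype(np.uint8)
    n,l,st,c=cv2.connectedComponentsWithStats(m)
    for i in range(1,n):
        if st[i,4]>40:
            X=P[l==i];print(nm,c[i],st[i,4],X[:,:].mean(0),'top z med',np.percentile(X[:,2],70), onz(cm,*c[i],44))
blobs(cm,p,P,"w")
ct=cam("top");pt=cv2.imread("pics/top0.png")[:,:,::-1];Pt=cloud(ct,np.load("pics/top0.npy"));blobs(ct,pt,Pt,"t")
for nm,u,v,z in[("hub",413,206,66),("peg270",415,322,105),("peg150",294,141,105),("peg30",529,134,105),("sleeve",427,55,282)]:
    u/=1.5625;v/=1.5625
    print(nm,onz(cm,u,v,z),P[round(v),round(u)])
# plate zones
top=(P[...,2]>276)&(P[...,2]<290)
yy,xx=np.nonzero(top);print("sleeve top cloud",len(yy),P[top].mean(0),np.ptp(P[top],axis=0),[np.median(P[top][:,2])])
# line
m=(p.min(2)>150)&top;print(m.sum(),P[m].mean(0))
q=cv2.resize(p[0:110,200:340][:,:,::-1],None,fx=5,fy=5,interpolation=cv2.INTER_CUBIC);cv2.imwrite("pics/sl.png",q)
```

```text
w [304.9 271.9] 314 [ 662.6 -129.2   47.4] top z med 43.4208080073362 [ 663.3 -131.5   44. ]
w [239.2 276.4] 309 [ 537.8 -143.3   42.5] top z med 43.25022472749829 [ 537.9 -142.2   44. ]
t [306.2 158.8] 130 [ 666.2 -133.2   40.7] top z med 43.940470314905724 [ 665.3 -132.9   44. ]
t [310.6 196.4] 123 [ 537.2 -142.8   52.5] top z med 44.27057946345671 [ 538.6 -143.8   44. ]
t [ 61.2 271.2] 1047 [309.1 595.2 194.9] top z med 190.77621154017726 [305.4 669.1  44. ]
hub [580.2 135.7  66. ] [579.7 135.6  66.8]
peg270 [582.7  26.3 105. ] [584.8  15.4  76.5]
peg150 [472.2 197.5 105. ] [472.  197.9 105. ]
peg30 [679.7 204.4 105. ] [681.5 204.1 100.6]
sleeve [577.  241.4 282. ] [576.7 241.5 282.6]
sleeve top cloud 2643 [576.9 241.4 281.9] [45.6 46.3  8.4] [np.float64(282.066295331548)]
133 [575.4 251.6 281.9]
```

View pics/sl.png

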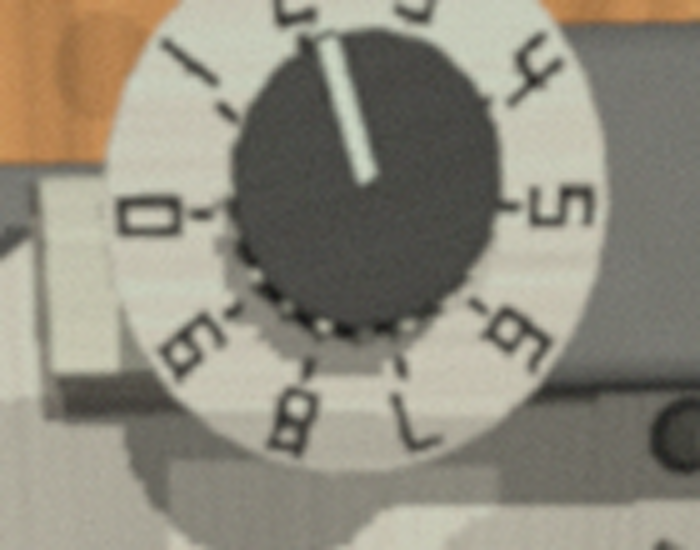

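Run:
```python
from h import *
np.set_printoptions(suppress=True,precision=1)
cm,p,d=load("wrist","w1");P=cloud(cm,d)
a=onz(cm,200+368/5,183/5,282);b=onz(cm,200+326/5,36/5,282);v=b-a;print(a,b,np.degrees(np.arctan2(v[1],v[0])),np.hypot(*v[:2]))
# numerals 0 and 5 ticks
a=onz(cm,200+200/5,213/5,248);b=onz(cm,200+512/5,207/5,248);v=a-b;print(a,b,(a+b)/2,np.degrees(np.arctan2(v[1],v[0])))
# pegs by depth
for nm,g in(("270",(580+128*np.sin(.03),8)),("150",(472,197.5)),("30",(683,202)) ):
    m=(abs(P[...,2]-105)<4)&(np.hypot(P[...,0]-g[0],P[...,1]-g[1])<25)
    X=P[m];print(nm,m.sum(),X.mean(0),np.ptp(X,axis=0))
# plates: z~72 points
m=(abs(P[...,2]-248)<4)&(np.hypot(P[...,0]-577,P[...,1]-241)<60);print("dialplate",P[m].min(0),P[m].max(0))
# head side wall/ column : points z ~245
m=(abs(P[...,2]-245)<3)&(P[...,0]>640)&(P[...,1]<300)
X=P[m]; print(m.sum(),X.min(0),X.max(0)); r=cv2.minAreaRect(X[:,:2].astype(np.float32));print(r)
# base plate
# mould top z 26
m=(abs(P[...,2]-26)<4)&(P[...,0]>440)&(P[...,0]<760)&(P[...,1]>-200)&(P[...,1]<-80)
X=P[m];print(m.sum());print(cv2.minAreaRect(X[:,:2].astype(np.float32)))
```

```text
[577.3 240.4 282. ] [570.2 261.1 282. ] 108.99730239839238 21.871005237039327
[549.2 240.1 248. ] [605.6 241.4 248. ] [577.4 240.8 248. ] -178.74290014296997
270 65 [583.6   9.3 103.8] [12.8 14.   4.6]
150 94 [467.9 197.4 103.8] [14.1 13.2  5.8]
30 95 [688.3 203.6 103.9] [13.3 14.4  5.4]
dialplate [531.8 195.8 244. ] [637.  274.6 251.9]
8933 [640.  213.3 242. ] [757.6 276.  246.8]
((698.4256591796875, 244.384033203125), (117.69474792480469, 60.89518737792969), 1.403661847114563)
3232
((585.3245849609375, -138.82220458984375), (295.6762390136719, 85.96785736083984), 5.502891540527344)
```

Run:
```python
from h import *
print(ctrl.get_state()['q'],to([577,241.5,350],1.65),to([577,241.5,270],1.65))
```

```text
[ 1.66723063e-03  8.90863873e-02  1.34515864e+00  6.27733577e-04
  1.70746796e+00 -2.25571937e-03] (array([-122.5,   80.4,   17.4]), [array([-0.000e+00, -1.646e+00, -1.000e-03]), array([ 1.000e-03,  1.496e+00, -0.000e+00])]) (array([-122.4,  160.4,   17.4]), [array([-0.000e+00, -1.646e+00, -1.000e-03]), array([ 1.000e-03,  1.496e+00, -0.000e+00])])
```

Request:
{"op": "drive_tool", "data": {
  "delta_pos": [
    [-25,0,5],
    [-50,0,10],
    [-75,0,15],
    [-100,0,17],
    [-122,10,17],
    [-122,30,17],
    [-122,50,17],
    [-122,70,17]
  ],
  "turn": [
    [0,-0.18,0],
    [0,-0.36,0],
    [0,-0.54,0],
    [0,-0.72,0],
    [0,-0.9,0],
    [0,-1.08,0],
    [0,-1.26,0],
    [0,-1.44,0]
  ],
  "hand": 0.25
}}

```text
clock: 3.2
tool_pos: [576.6, 239.5, 360.3]
tcp_rot: [[0.992, 0.001, 0.122], [-0.122, 0.001, 0.992], [0.0, -1.0, 0.001]]
wrist_force: [0.3, -0.1, 0.7]
finger_gap: 64.0
```

Run:
```python
from h import *
s=ctrl.get_state();print(s['q'],s['finger_gap'],s['tool_pos'],to([577,241.5,350],1.65))
```

```text
[ 2.03735876e-01  2.22995714e-01  1.32855395e+00  4.17134238e-04
  1.58938907e+00 -1.24426728e+00] 64.03102878001867 [576.61669449 239.54808357 360.26759237] (array([ 0.1, 10.3,  2. ]), [array([-0.001, -0.202,  0.001]), array([-1.00e-03,  2.94e+00, -1.00e-03])])
```

Request:
{"op": "drive_tool", "data": {
  "delta_pos": [
    [0,30,2],
    [0,60,2],
    [0,80,2],
    [0,90,2],
    [0,90,2]
  ],
  "turn": [
    [0,0,0],
    [0,0,0],
    [0,0,0],
    [0,0,0],
    [0,0,0]
  ]
}}

```text
clock: 3.82
tool_pos: [576.9, 241.2, 270.2]
tcp_rot: [[0.992, 0.0, 0.123], [-0.123, 0.0, 0.992], [0.0, -1.0, 0.0]]
wrist_force: [-0.4, 0.1, 0.0]
finger_gap: 63.9
```

Request:
{"op": "drive_tool", "data": {
  "delta_pos": [
    [0,0,0],
    [0,0,0],
    [0,0,0],
    [0,0,0],
    [0,0,0]
  ],
  "turn": [
    [0,0,0],
    [0,0,0],
    [0,0,0],
    [0,0,0],
    [0,0,0]
  ],
  "hand": 1,
  "force": 60
}}

```text
clock: 4.45
tool_pos: [577.5, 240.6, 272.2]
tcp_rot: [[0.992, 0.003, 0.123], [-0.123, -0.001, 0.992], [0.003, -1.0, -0.0]]
wrist_force: [-2.6, -4.3, 5.2]
finger_gap: 42.3
```

Request:
{"op": "drive_tool", "data": {
  "delta_pos": [
    [0,0,0],
    [0,0,0],
    [0,0,0],
    [0,0,0],
    [0,0,0],
    [0,0,0],
    [0,0,0],
    [0,0,0]
  ],
  "turn": [
    [0,0.16,0],
    [0,0.32,0],
    [0,0.48,0],
    [0,0.64,0],
    [0,0.8,0],
    [0,0.96,0],
    [0,1.12,0],
    [0,1.257,0]
  ]
}}

```text
clock: 5.45
tool_pos: [577.1, 240.1, 272.3]
tcp_rot: [[0.184, 0.001, 0.983], [-0.983, -0.002, 0.184], [0.002, -1.0, 0.001]]
wrist_force: [-2.9, -2.9, 0.3]
finger_gap: 42.7
```

Run:
```python
from h import *
s=ctrl.get_state();print(s['q'],s['finger_gap'],s['tool_pos'],s['torque'],to([577,241.3,271],1.449-2.513))
```

```text
[ 0.20562341  0.26981954  1.44525614 -0.0019145   1.42565701  0.02045489] 42.68744192219854 [577.06161514 240.10343503 272.26006282] [-0.52929395  0.50500628  0.18367925] (array([-1.2,  1.3,  0.2]), [array([-2.000e-03,  1.249e+00,  1.000e-03]), array([ 1.000e-03, -1.892e+00,  2.000e-03])])
```

Request:
{"op": "drive_tool", "data": {
  "delta_pos": [
    [0,0,0],
    [0,0,0],
    [0,0,0],
    [0,0,0],
    [0,0,0],
    [0,0,0],
    [0,0,0],
    [0,0,0]
  ],
  "turn": [
    [0,0.16,0],
    [0,0.32,0],
    [0,0.48,0],
    [0,0.64,0],
    [0,0.8,0],
    [0,0.96,0],
    [0,1.12,0],
    [0,1.25,0]
  ]
}}

```text
clock: 6.45
tool_pos: [576.5, 240.4, 272.3]
tcp_rot: [[-0.877, -0.0, 0.481], [-0.481, -0.001, -0.877], [0.001, -1.0, 0.001]]
wrist_force: [-3.5, 0.3, 0.2]
finger_gap: 42.2
```

Request:
{"op": "drive_tool", "data": {
  "delta_pos": [
    [0,0,0],
    [0,0,0],
    [0,0,0]
  ],
  "turn": [
    [0,0,0],
    [0,0,0],
    [0,0,0]
  ]
}}

```text
clock: 6.82
tool_pos: [576.4, 240.4, 272.3]
tcp_rot: [[-0.876, -0.0, 0.482], [-0.482, -0.001, -0.876], [0.001, -1.0, 0.001]]
wrist_force: [-0.8, -0.4, -1.1]
finger_gap: 42.3
```

Request:
{"op": "drive_tool", "data": {
  "delta_pos": [
    [0,0,0],
    [0,0,0],
    [0,-30,0],
    [0,-80,0],
    [0,-120,0],
    [0,-120,0]
  ],
  "turn": [
    [0,0,0],
    [0,0,0],
    [0,0,0],
    [0,0,0],
    [0,0,0],
    [0,0,0]
  ],
  "hand": 0.25
}}

```text
clock: 7.58
tool_pos: [578.0, 241.1, 397.6]
tcp_rot: [[-0.876, 0.009, 0.483], [-0.483, 0.001, -0.876], [-0.008, -1.0, 0.004]]
wrist_force: [0.3, -0.1, -0.0]
finger_gap: 64.1
```

Run:
```python
from h import *
cm,p,d=shot("wrist","w2")
cv2.imwrite("pics/w2z.png",cv2.resize(p[:,:,::-1],(800,600),interpolation=cv2.INTER_CUBIC))
```

```text
(no output)
```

View pics/w2z.png

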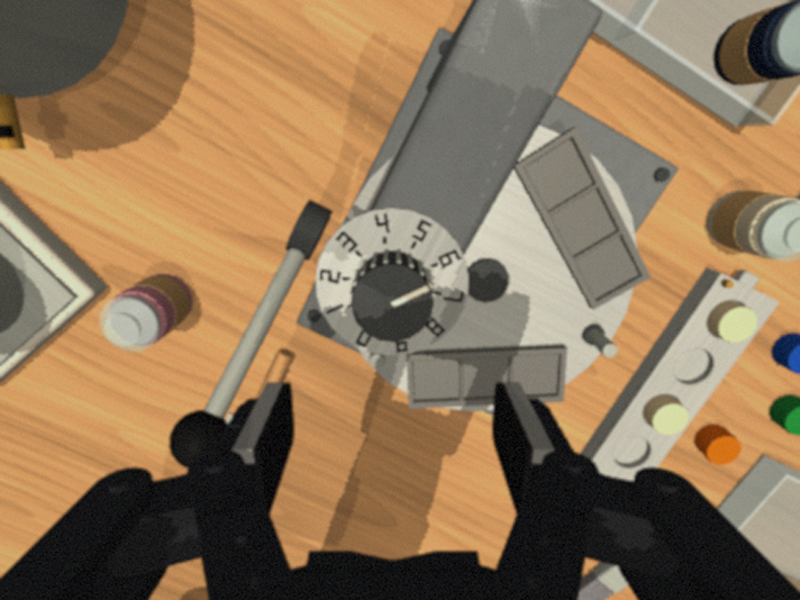

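Run:
```python
from h import *
np.set_printoptions(suppress=True,precision=2)
cm,p,d=load("wrist","w2");k=1.5625
a=onz(cm,392/k,303/k,282);b=onz(cm,430/k,288/k,282);v=b-a
t=np.degrees(np.arctan2(v[1],v[0]))-1.6;print(a,b,(180-t)/36, t,np.hypot(*v[:2]))
P=cloud(cm,d);top=(P[...,2]>276)&(P[...,2]<290);c=P[top].mean(0);print(c)
v=b-c;t=np.degrees(np.arctan2(v[1],v[0]))-1.6;print((180-t)/36)
# blobs
for nm,u,v,z in(("p270",607,344,105),("knob",203,440,294)):print(nm,onz(cm,u/k,v/k,z),P[round(v/k),round(u/k)])
```

```text
[577.24 241.03 282.  ] [594.1  227.57 282.  ] 6.11712460380733 -40.21648573706388 21.573164519455585
[563.93 250.39 281.97]
6.07541395693238
p270 [587.19  14.92 105.  ] [586.81  14.61 103.29]
knob [460.26 296.17 294.  ] [469.28 295.22 305.51]
```

Run:
```python
from h import *
print(to([664.5,-132,160],0))
cm,p,d=load("wrist","w1");k=1.5625
for u,v in((258,208),(305,176),(391,307),(346,334)):print(onz(cm,u/k,v/k,72))
q=cv2.resize(p[90:280,150:370][:,:,::-1],None,fx=3.6,fy=3.1,interpolation=cv2.INTER_CUBIC);cv2.imwrite("pics/w1y.png",q[:, :800])
```

```text
(array([104.4, 235.1, 368.1]), [array([-0.004, -1.067, -0.002]), array([ 2.000e-03,  2.075e+00, -5.000e-03])])
[426.296032  133.8703129  72.       ]
[474.538517   164.93665413  72.        ]
[558.56756929  30.40511034  72.        ]
[510.07800161  -0.75288428  72.        ]
```

View pics/w1y.png

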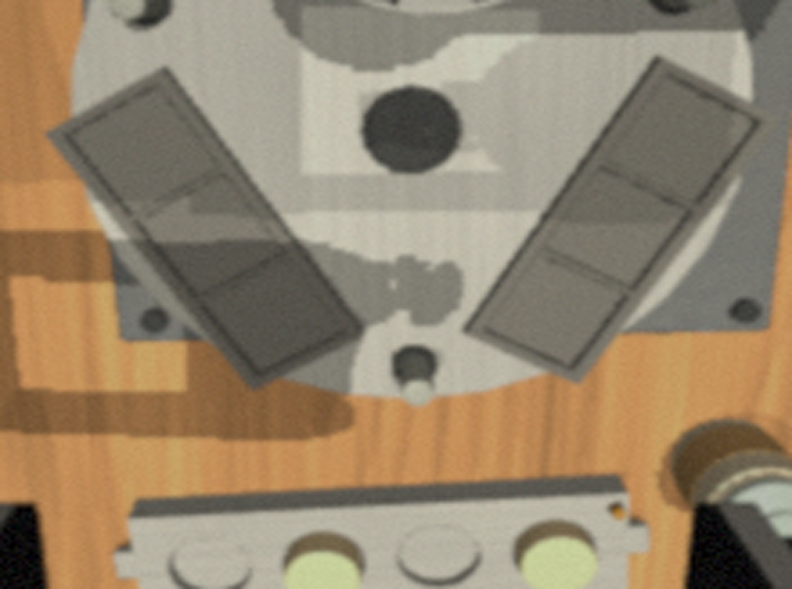

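Request:
{"op": "drive_tool", "data": {
  "delta_pos": [
    [15,0,50],
    [30,20,100],
    [45,50,150],
    [60,80,200],
    [75,110,250],
    [90,150,300],
    [104,180,345],
    [104,200,368]
  ],
  "turn": [
    [0,-0.15,0],
    [0,-0.3,0],
    [0,-0.45,0],
    [0,-0.6,0],
    [0,-0.75,0],
    [0,-0.9,0],
    [0,-1.067,0],
    [0,-1.067,0]
  ],
  "hand": 0.2
}}

```text
clock: 8.62
tool_pos: [662.9, -134.2, 190.9]
tcp_rot: [[-0.001, -0.0, 1.0], [-1.0, 0.001, -0.001], [-0.001, -1.0, -0.0]]
wrist_force: [-0.0, 0.4, -0.3]
finger_gap: 68.3
```

Run:
```python
from h import *
np.set_printoptions(suppress=True,precision=1)
s=ctrl.get_state();print(s['tool_pos'],s['finger_gap'])
cm,p,d=shot("wrist","w3");P=cloud(cm,d)
hsv=cv2.cvtColor(p,cv2.COLOR_RGB2HSV)
m=((hsv[...,0]>22)&(hsv[...,0]<45)&(hsv[...,1]>45)&(hsv[...,2]>150)).astype(np.uint8)
n,l,st,c=cv2.connectedComponentsWithStats(m)
for i in range(1,n):
    if st[i,4]>100:
        X=P[l==i];X=X[X[:,2]>40];print(c[i],st[i],X.mean(0),np.median(X[:,2]),(X.min(0)+X.max(0))/2,onz(cm,*c[i],44))
print(to([664.5,-132,41],0))
```

```text
[ 662.9 -134.2  190.9] 68.33891970188738
[253.3 176.9] [ 232  159   43   41 1168] [ 664.6 -129.4   44.7] 43.03551917829017 [ 664.4 -101.8  179.6] [ 664.5 -129.5   44. ]
[116.2 197.2] [ 96 180  44  32 855] [ 536.6 -149.1   44. ] 43.01191180736649 [ 590.4 -107.5  179.8] [ 536.2 -149.1   44. ]
(array([ -3.4, 147.2,   2.1]), [array([ 0., -0., -0.]), array([0. , 3.1, 0. ])])
```

View pics/w3.png

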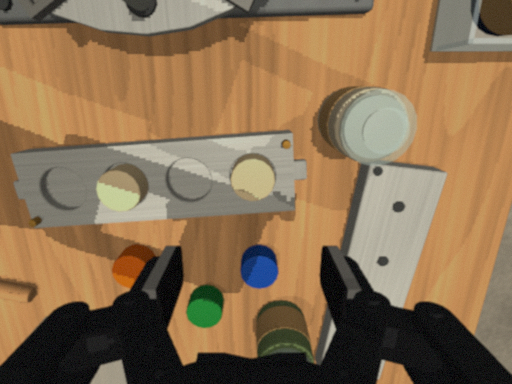

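Request:
{"op": "drive_tool", "data": {
  "delta_pos": [
    [-3,40,2],
    [-3,90,2],
    [-3,130,2],
    [-3,147,2],
    [-3,147,2]
  ],
  "turn": [
    [0,0,0],
    [0,0,0],
    [0,0,0],
    [0,0,0],
    [0,0,0]
  ]
}}

```text
clock: 9.3
tool_pos: [663.4, -131.6, 39.8]
tcp_rot: [[-0.003, -0.005, 1.0], [-1.0, 0.002, -0.003], [-0.002, -1.0, -0.005]]
wrist_force: [0.6, -0.3, 0.4]
finger_gap: 68.5
```

Request:
{"op": "drive_tool", "data": {
  "delta_pos": [
    [0,0,0],
    [0,0,0],
    [0,0,0],
    [0,0,0],
    [0,0,0]
  ],
  "turn": [
    [0,0,0],
    [0,0,0],
    [0,0,0],
    [0,0,0],
    [0,0,0]
  ],
  "hand": 1,
  "force": 30
}}

```text
clock: 9.93
tool_pos: [664.9, -132.1, 42.3]
tcp_rot: [[-0.003, -0.002, 1.0], [-1.0, 0.001, -0.003], [-0.001, -1.0, -0.002]]
wrist_force: [0.5, 0.3, 6.5]
finger_gap: 40.7
```

Run:
```python
from h import *
np.set_printoptions(suppress=True,precision=1)
s=ctrl.get_state();print(s['tool_pos'],s['finger_gap'],s['wrist_force'])
cm,p,d=load("wrist","w3");P=cloud(cm,d);print(onz(cm,122,187,44),P[187,122])
print(to([664.5,-131,150],0))
```

```text
[ 664.9 -132.1   42.3] 40.67991029943382 [0.5 0.3 6.5]
[ 542.9 -139.1   44. ] [ 542.5 -139.3   43.2]
(array([  -1.3, -107.7,   -0.6]), [array([ 0., -0., -0.]), array([0. , 3.1, 0. ])])
```

Request:
{"op": "drive_tool", "data": {
  "delta_pos": [
    [0,-30,0],
    [0,-70,0],
    [0,-110,0],
    [-40,-130,-35],
    [-80,-130,-70],
    [-120,-130,-110],
    [-165,-130,-146],
    [-165,-130,-146]
  ],
  "turn": [
    [0,0,0],
    [0,0,0],
    [0,0,0],
    [0,-0.14,0],
    [0,-0.28,0],
    [0,-0.42,0],
    [0,-0.55,0],
    [0,-0.55,0]
  ]
}}

```text
clock: 10.92
tool_pos: [517.0, 36.0, 172.7]
tcp_rot: [[0.524, -0.003, 0.852], [-0.852, 0.002, 0.524], [-0.003, -1.0, -0.002]]
wrist_force: [0.0, -0.7, -1.0]
finger_gap: 40.3
```

Run:
```python
from h import *
np.set_printoptions(suppress=True,precision=1)
s=ctrl.get_state();print(s['tool_pos'],s['finger_gap'],s['wrist_force'])
cm,p,d=shot("wrist","w4");P=cloud(cm,d)
cv2.imwrite("pics/w4z.png",cv2.resize(p[:,:,::-1],(800,600),interpolation=cv2.INTER_CUBIC))
print(to([519,36.5,93.5],.55))
```

```text
[517.   36.  172.7] 40.33443186862145 [ 0.  -0.7 -1. ]
(array([-1.6, 79.8,  1.2]), [array([ 0., -0., -0.]), array([0. , 3.1, 0. ])])
```

View pics/w4z.png

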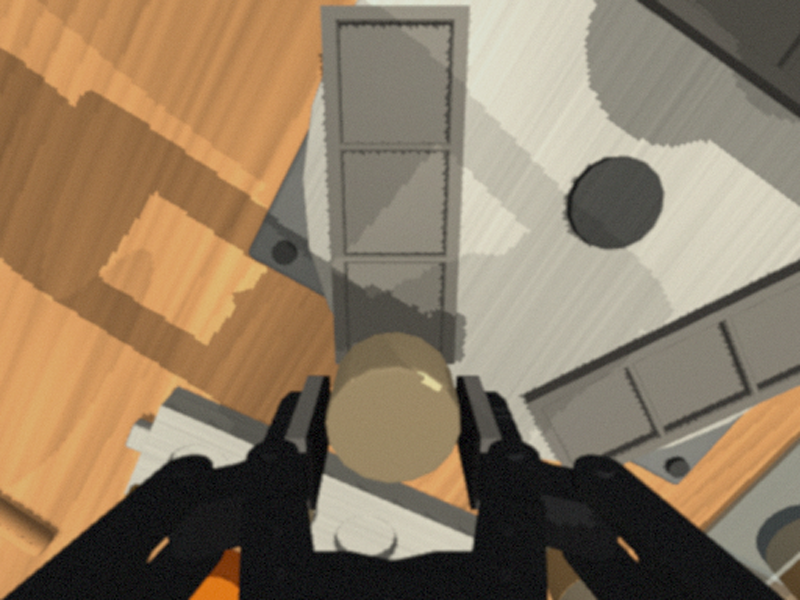

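Run:
```python
from h import *
np.set_printoptions(suppress=True,precision=1)
cm,p,d=load("wrist","w4");k=1.5625
f=np.array([onz(cm,u/k,v/k,72) for u,v in((338,24),(453,24),(449,143),(342,143))]);m=np.array([onz(cm,u/k,v/k,72) for u,v in((342,152),(449,151),(446,254),(345,254))])
for q in(f,m):print(q.mean(0),[np.linalg.norm(q[i]-q[i-1]) for i in range(4)])
e=np.array([onz(cm,u/k,v/k,72) for u,v in((321,7),(470,7))]);print(e,np.linalg.norm(e[0]-e[1]),e.mean(0))
v=m.mean(0)-f.mean(0);print(np.linalg.norm(v),np.degrees(np.arctan2(v[1],v[0])),m.mean(0)+v)
# melt top: ellipse
print(onz(cm,392.5/k,420/k,172.7-26.3+28), cloud(cm,d)[int(430/k),int(392/k)])
```

```text
[463.9 124.9  72. ] [np.float64(47.2596696037121), np.float64(47.971348439765215), np.float64(47.24208725896855), np.float64(47.92105485544826)]
[490.6  81.6  72. ] [np.float64(46.96069911881217), np.float64(48.17555179778897), np.float64(47.37468204210114), np.float64(48.570133654965574)]
[[422.  134.2  72. ]
 [474.4 166.4  72. ]] 61.551082479423705 [448.2 150.3  72. ]
50.85193025078591 -58.325880584132065 [517.3  38.3  72. ]
[515.9  37.9 174.4] [517.4  34.4 173.7]
```

Request:
{"op": "drive_tool", "data": {
  "delta_pos": [
    [0.5,40,1],
    [0.5,65,1],
    [0.5,74,1],
    [0.5,78,1],
    [0.5,79,1],
    [0.5,79,1]
  ],
  "turn": [
    [0,0,0],
    [0,0,0],
    [0,0,0],
    [0,0,0],
    [0,0,0],
    [0,0,0]
  ]
}}

```text
clock: 11.72
tool_pos: [521.0, 34.1, 96.6]
tcp_rot: [[0.521, 0.0, 0.854], [-0.854, 0.001, 0.521], [-0.0, -1.0, 0.0]]
wrist_force: [-7.4, 1.0, 11.5]
finger_gap: 40.7
```

Run:
```python
from h import *
np.set_printoptions(suppress=True,precision=1)
s=ctrl.get_state();print(s['tool_pos'],s['finger_gap'],s['wrist_force'])
cm,p,d=shot("wrist","w5");P=cloud(cm,d)
cv2.imwrite("pics/w5z.png",cv2.resize(p[:,:,::-1],(800,600),interpolation=cv2.INTER_CUBIC))
```

```text
[521.   34.1  96.6] 40.742449371212444 [-7.4  1.  11.5]
```

View pics/w5z.png

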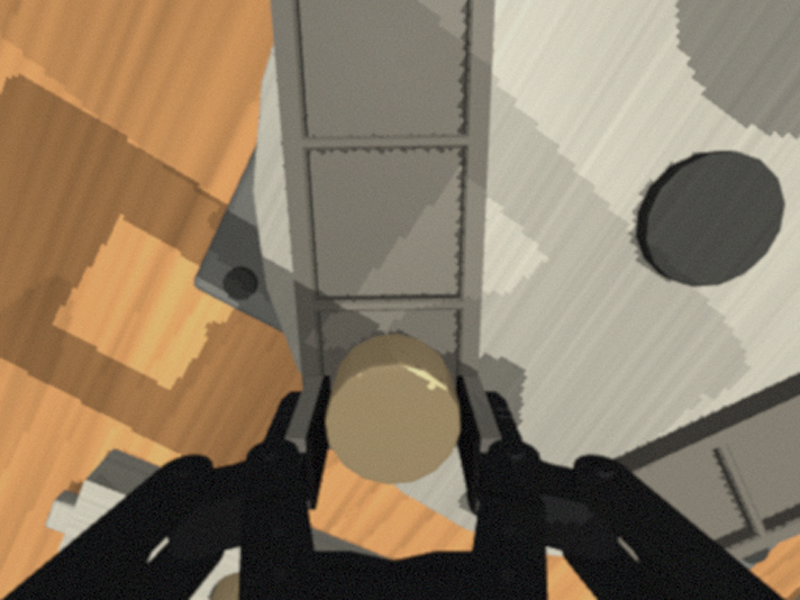

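Request:
{"op": "drive_tool", "data": {
  "delta_pos": [
    [0,-10,0],
    [-3,-10,0],
    [-3,-10,0]
  ],
  "turn": [
    [0,0,0],
    [0,0,0],
    [0,0,0]
  ]
}}

```text
clock: 12.15
tool_pos: [519.6, 36.6, 106.9]
tcp_rot: [[0.521, 0.001, 0.854], [-0.854, 0.0, 0.521], [0.0, -1.0, 0.001]]
wrist_force: [0.3, 0.5, -0.3]
finger_gap: 40.8
```

Run:
```python
from h import *
np.set_printoptions(suppress=True,precision=2)
s=ctrl.get_state();print(s['tool_pos'],s['finger_gap'],s['wrist_force'],to([518,36.5,93.5],.552))
```

```text
[519.6   36.62 106.86] 40.788111479905105 [ 0.3   0.54 -0.3 ] (array([-0.7, 13.4, -1.4]), [array([-0., -0.,  0.]), array([-0.  ,  3.14, -0.  ])])
```

Request:
{"op": "drive_tool", "data": {
  "delta_pos": [
    [-0.5,4,-1.5],
    [-0.5,9,-1.5],
    [-0.5,13,-1.5],
    [-0.5,13,-1.5]
  ],
  "turn": [
    [0,0,0],
    [0,0,0],
    [0,0,0],
    [0,0,0]
  ]
}}

```text
clock: 12.65
tool_pos: [517.6, 36.3, 93.2]
tcp_rot: [[0.521, -0.0, 0.854], [-0.854, 0.001, 0.521], [-0.001, -1.0, 0.0]]
wrist_force: [0.6, 0.3, 0.5]
finger_gap: 40.6
```

Seated level with no force; release and rise.

Request:
{"op": "drive_tool", "data": {
  "delta_pos": [
    [0,0,0],
    [0,0,0],
    [0,0,0],
    [0,-30,0],
    [0,-75,0],
    [0,-100,0],
    [0,-100,0]
  ],
  "turn": [
    [0,0,0],
    [0,0,0],
    [0,0,0],
    [0,0,0],
    [0,0,0],
    [0,0,0],
    [0,0,0]
  ],
  "hand": 0.25
}}

```text
clock: 13.52
tool_pos: [519.3, 36.1, 195.6]
tcp_rot: [[0.521, 0.005, 0.854], [-0.854, -0.0, 0.521], [0.003, -1.0, 0.004]]
wrist_force: [-0.3, 0.3, -0.7]
finger_gap: 63.9
```

Run:
```python
from h import *
np.set_printoptions(suppress=True,precision=2)
s=ctrl.get_state();print(s['tool_pos'],s['finger_gap'],to([541,-141.5,42],.084))
cm,p,d=shot("wrist","w6");P=cloud(cm,d)
hsv=cv2.cvtColor(p,cv2.COLOR_RGB2HSV)
print(p.shape)
X=P[(P[...,2]>86)&(P[...,2]<98)&(np.hypot(P[...,0]-517,P[...,1]-37)<30)];print(len(X),X.mean(0),np.ptp(X,axis=0),X.std(0))
```

```text
[519.28  36.06 195.63] 63.859878003569115 (array([162.5, 153.8, -74.6]), [array([-0.01,  0.46,  0.  ]), array([ 0.  , -2.68,  0.01])])
(384, 512, 3)
2074 [517.69  37.1   92.8 ] [40.84 40.83  8.97] [10.3  10.43  1.05]
```

View pics/w6.png

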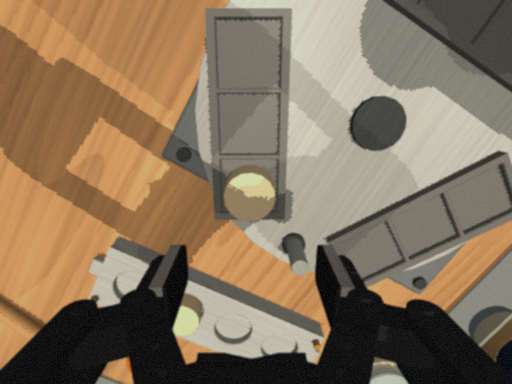

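Request:
{"op": "drive_tool", "data": {
  "delta_pos": [
    [40,0,-20],
    [80,10,-40],
    [120,30,-60],
    [162,50,-75],
    [162,60,-75],
    [162,60,-75]
  ],
  "turn": [
    [0,0.12,0],
    [0,0.24,0],
    [0,0.36,0],
    [0,0.46,0],
    [0,0.46,0],
    [0,0.46,0]
  ]
}}

```text
clock: 14.32
tool_pos: [536.9, -140.1, 131.4]
tcp_rot: [[0.088, -0.003, 0.996], [-0.996, 0.003, 0.088], [-0.003, -1.0, -0.002]]
wrist_force: [-1.1, -0.5, 0.3]
finger_gap: 64.0
```

Run:
```python
from h import *
np.set_printoptions(suppress=True,precision=2)
s=ctrl.get_state();print(s['tool_pos'],s['finger_gap'],to([539,-142,42],.084))
cm,p,d=shot("wrist","w7");P=cloud(cm,d)
X=P[(P[...,2]>38)&(P[...,2]<50)&(np.hypot(P[...,0]-539,P[...,1]+142)<30)];print(len(X),X.mean(0),np.ptp(X,axis=0),X.std(0),(X.max(0)+X.min(0))/2)
```

```text
[ 536.92 -140.07  131.42] 63.95040874414186 (array([ 2.4, 89.4,  2.1]), [array([ 0.,  0., -0.]), array([-0.01, -3.14, -0.  ])])
2252 [ 537.76 -141.82   42.88] [40.58 40.99  7.33] [10.21 10.45  0.88] [ 537.89 -143.05   41.76]
```

View pics/w7.png

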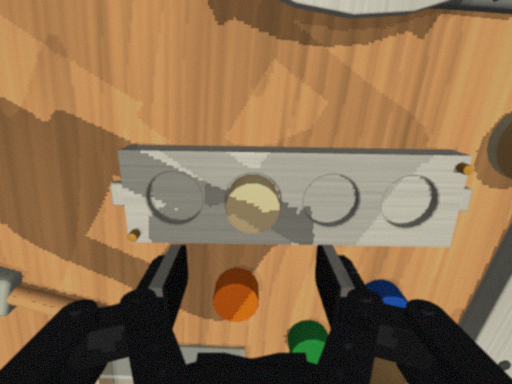

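Request:
{"op": "drive_tool", "data": {
  "delta_pos": [
    [2.3,40,1],
    [2.3,75,1],
    [2.3,87.5,1],
    [2.3,87.5,1],
    [2.3,87.5,1]
  ],
  "turn": [
    [0,0,0],
    [0,0,0],
    [0,0,0],
    [0,0,0],
    [0,0,0]
  ]
}}

```text
clock: 15.0
tool_pos: [540.0, -142.1, 46.7]
tcp_rot: [[0.09, 0.002, 0.996], [-0.996, 0.001, 0.09], [-0.001, -1.0, 0.002]]
wrist_force: [1.3, -0.4, -0.7]
finger_gap: 63.5
```

Request:
{"op": "drive_tool", "data": {
  "delta_pos": [
    [0,0,0],
    [0,0,0],
    [0,0,0],
    [0,0,0],
    [0,0,0]
  ],
  "turn": [
    [0,0,0],
    [0,0,0],
    [0,0,0],
    [0,0,0],
    [0,0,0]
  ],
  "hand": 1,
  "force": 30
}}

```text
clock: 15.62
tool_pos: [539.8, -142.4, 48.2]
tcp_rot: [[0.09, 0.001, 0.996], [-0.996, 0.0, 0.09], [-0.0, -1.0, 0.001]]
wrist_force: [-6.6, 0.8, 8.7]
finger_gap: 40.4
```

Run:
```python
from h import *
np.set_printoptions(suppress=True,precision=2)
s=ctrl.get_state();print(s['tool_pos'],s['finger_gap'],to([463.7,125.3,175],.552))
```

```text
[ 539.79 -142.35   48.21] 40.376925930330586 (array([-273.4, -126.8,  -51.6]), [array([-0.  , -0.46, -0.  ]), array([ 0.  ,  2.68, -0.  ])])
```

Request:
{"op": "drive_tool", "data": {
  "delta_pos": [
    [0,-15,0],
    [0,-60,0],
    [0,-100,0],
    [-50,-127,-10],
    [-105,-127,-20],
    [-155,-127,-30]
  ],
  "turn": [
    [0,0,0],
    [0,0,0],
    [0,0,0],
    [0,-0.12,0],
    [0,-0.25,0],
    [0,-0.37,0]
  ]
}}

```text
clock: 16.38
tool_pos: [496.1, 10.6, 177.3]
tcp_rot: [[0.447, 0.005, 0.895], [-0.895, -0.0, 0.447], [0.002, -1.0, 0.004]]
wrist_force: [0.8, 0.4, 0.2]
finger_gap: 40.4
```

Run:
```python
from h import *
np.set_printoptions(suppress=True,precision=2)
s=ctrl.get_state();print(s['tool_pos'],s['finger_gap'],to([463.7,125.3,175],.552))
```

```text
[496.08  10.56 177.32] 40.39829127196879 (array([-117.1,    2.2,   22.3]), [array([-0.  , -0.09,  0.  ]), array([-0.  ,  3.05, -0.01])])
```

Request:
{"op": "drive_tool", "data": {
  "delta_pos": [
    [-50,2,10],
    [-95,2,20],
    [-117,2,22],
    [-117,2,22],
    [-117,2,22]
  ],
  "turn": [
    [0,-0.05,0],
    [0,-0.09,0],
    [0,-0.09,0],
    [0,-0.09,0],
    [0,-0.09,0]
  ]
}}

```text
clock: 17.0
tool_pos: [464.1, 124.6, 176.0]
tcp_rot: [[0.526, 0.006, 0.851], [-0.851, -0.0, 0.526], [0.004, -1.0, 0.005]]
wrist_force: [-0.1, 0.1, 0.3]
finger_gap: 40.6
```

Run:
```python
from h import *
np.set_printoptions(suppress=True,precision=2)
s=ctrl.get_state();print(s['tool_pos'],ctrl.get_state()['tool_pos'],s['finger_gap'],to([463.7,125.3,95],.552))
cm,p,d=shot("wrist","w8");P=cloud(cm,d)
z=P[int(430/1.5625),int(392/1.5625)];print("top",z)
print(ctrl.get_state()['tool_pos'])
cv2.imwrite("pics/w8z.png",cv2.resize(p[:,:,::-1],(800,600),interpolation=cv2.INTER_CUBIC))
```

```text
[464.15 124.61 176.03] [464.15 124.61 176.03] 40.598237536678816 (array([-1.1, 81. , -0.4]), [array([-0.01,  0.  ,  0.  ]), array([ 0.01, -3.14,  0.01])])
top [466.97 119.21 170.26]
[464.15 124.32 175.8 ]
```

View pics/w8z.png

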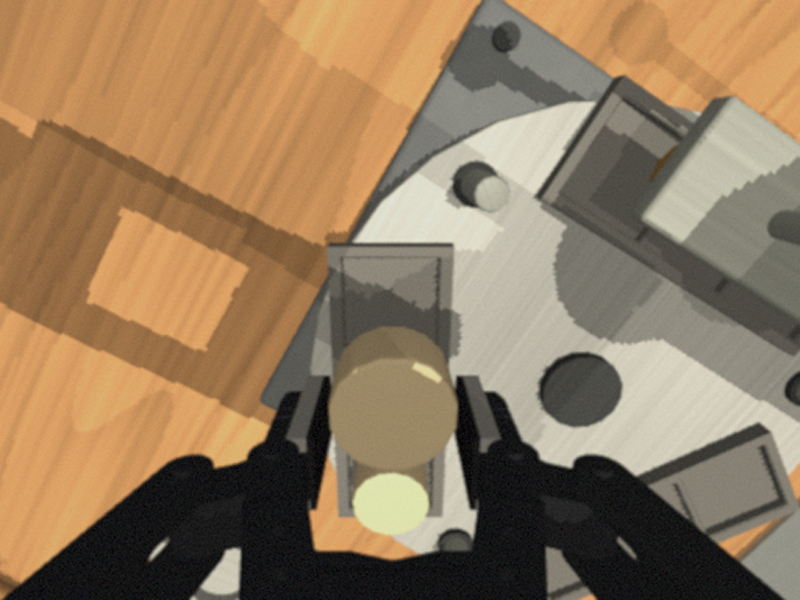

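Run:
```python
from h import *
np.set_printoptions(suppress=True,precision=2)
cm,p,d=load("wrist","w8");k=1.5625;P=cloud(cm,d)
X=P[(P[...,2]>165)&(P[...,2]<175)&(np.hypot(P[...,0]-464,P[...,1]-125)<24)];print(len(X),X.mean(0),np.median(X[:,2]),(X.max(0)+X.min(0))/2)
for v,u in((350,393),(380,393),(440,393)):print(P[int(v/k),int(u/k)])
q=np.array([onz(cm,u/k,v/k,72) for u,v in((342,256),(440,256))]);print(q,q.mean(0)) # far rim mid
```

```text
5281 [463.53 126.02 170.69] 170.8695831225901 [463.58 124.81 170.  ]
[454.03 141.16 165.24]
[458.06 134.59 170.16]
[468.77 117.23 171.51]
[[429.72 134.75  72.  ]
 [470.45 159.83  72.  ]] [450.09 147.29  72.  ]
```

Request:
{"op": "drive_tool", "data": {
  "delta_pos": [
    [-0.5,40,0],
    [-0.5,62,0],
    [-0.5,70,0],
    [-0.5,70,0]
  ],
  "turn": [
    [0,0,0],
    [0,0,0],
    [0,0,0],
    [0,0,0]
  ]
}}

```text
clock: 17.55
tool_pos: [464.6, 124.1, 105.8]
tcp_rot: [[0.524, 0.006, 0.852], [-0.852, -0.0, 0.524], [0.003, -1.0, 0.005]]
wrist_force: [-0.7, -0.1, -0.5]
finger_gap: 40.7
```

Run:
```python
from h import *
np.set_printoptions(suppress=True,precision=2)
s=ctrl.get_state();print(s['tool_pos'],s['finger_gap'],s['wrist_force'],to([463.8,125.2,99.5],.552))
```

```text
[464.56 124.13 105.82] 40.660470177299494 [-0.74 -0.07 -0.51] (array([-1.3,  6.3, -0.1]), [array([-0.01, -0.  ,  0.  ]), array([-0.01,  3.14, -0.01])])
```

Request:
{"op": "drive_tool", "data": {
  "delta_pos": [
    [-1.3,3,0],
    [-1.3,5,0],
    [-1.3,6.5,0],
    [-1.3,6.5,0]
  ],
  "turn": [
    [0,0,0],
    [0,0,0],
    [0,0,0],
    [0,0,0]
  ]
}}

```text
clock: 18.05
tool_pos: [463.9, 125.3, 99.4]
tcp_rot: [[0.524, 0.006, 0.852], [-0.852, -0.0, 0.524], [0.003, -1.0, 0.005]]
wrist_force: [0.7, -0.4, -0.8]
finger_gap: 39.9
```

Request:
{"op": "drive_tool", "data": {
  "delta_pos": [
    [0,0,0],
    [0,0,0],
    [0,0,0],
    [0,-30,0],
    [0,-75,0],
    [0,-100,0],
    [0,-100,0]
  ],
  "turn": [
    [0,0,0],
    [0,0,0],
    [0,0,0],
    [0,0,0],
    [0,0,0],
    [0,0,0],
    [0,0,0]
  ],
  "hand": 0.25
}}

```text
clock: 18.92
tool_pos: [464.9, 125.4, 201.6]
tcp_rot: [[0.524, 0.011, 0.852], [-0.852, -0.0, 0.524], [0.006, -1.0, 0.009]]
wrist_force: [-0.1, 0.0, -0.1]
finger_gap: 64.1
```

Run:
```python
from h import *
np.set_printoptions(suppress=True,precision=2)
cm,p,d=shot("wrist","w9");P=cloud(cm,d)
for c in((517.6,37.5),(463.7,125.3)):
    X=P[(P[...,2]>86)&(P[...,2]<102)&(np.hypot(P[...,0]-c[0],P[...,1]-c[1])<30)];print(len(X),X.mean(0),X.std(0),np.median(X[:,2]))
```

```text
1480 [516.93  38.24  92.46] [10.5  10.76  1.5 ] 92.81342227930455
1994 [463.71 125.97  92.76] [10.35 10.42  1.1 ] 92.90381353292184
```

View pics/w9.png

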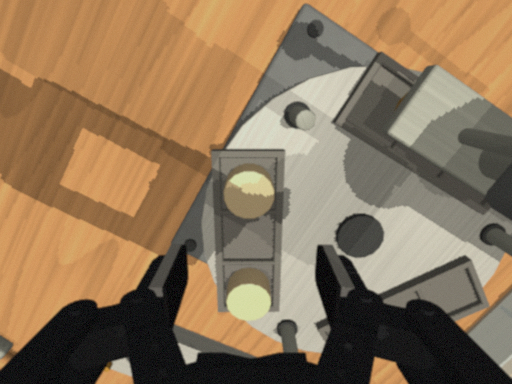

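Run:
```python
from h import *
np.set_printoptions(suppress=True,precision=2)
print(to([583.6,9,160],np.radians(151.6)),ctrl.get_state()['q'])
```

```text
(array([161.7,  40.8,  40.8]), [array([ 0.  , -2.09,  0.01]), array([-0.01,  1.05,  0.  ])]) [ 0.02  0.01  1.89 -0.    1.24 -0.53]
```

Request:
{"op": "drive_tool", "data": {
  "delta_pos": [
    [20,0,5],
    [40,0,10],
    [60,0,15],
    [80,10,20],
    [100,20,25],
    [120,25,30],
    [140,30,35],
    [162,35,41]
  ],
  "turn": [
    [0,-0.18,0],
    [0,-0.36,0],
    [0,-0.54,0],
    [0,-0.72,0],
    [0,-0.9,0],
    [0,-1.08,0],
    [0,-1.26,0],
    [0,-1.44,0]
  ],
  "hand": 0.6
}}

```text
clock: 19.98
tool_pos: [583.0, 8.6, 163.3]
tcp_rot: [[0.91, 0.004, -0.414], [0.414, 0.0, 0.91], [0.004, -1.0, -0.001]]
wrist_force: [-0.9, -0.3, -0.2]
finger_gap: 34.2
```

Run:
```python
from h import *
np.set_printoptions(suppress=True,precision=2)
s=ctrl.get_state();print(s['tool_pos'],s['finger_gap'],to([583.6,9,150],np.radians(151.6)),s['q'])
```

```text
[583.03   8.62 163.27] 34.16989875283874 (array([ 0.6, 13.3,  0.1]), [array([ 0.  , -0.65,  0.  ]), array([-0.  ,  2.49,  0.  ])]) [-0.19  0.28  1.66  0.    1.2  -2.19]
```

Request:
{"op": "drive_tool", "data": {
  "delta_pos": [
    [0.5,0,0],
    [0.5,5,0],
    [0.5,10,0],
    [0.5,10,0],
    [0.5,10,0]
  ],
  "turn": [
    [0,-0.17,0],
    [0,-0.34,0],
    [0,-0.5,0],
    [0,-0.5,0],
    [0,-0.5,0]
  ]
}}

```text
clock: 20.6
tool_pos: [583.0, 8.9, 152.4]
tcp_rot: [[0.603, 0.002, -0.798], [0.798, 0.001, 0.603], [0.002, -1.0, -0.001]]
wrist_force: [0.4, -0.1, 0.2]
finger_gap: 34.4
```

Run:
```python
from h import *
np.set_printoptions(suppress=True,precision=2)
s=ctrl.get_state();print(s['tool_pos'],s['finger_gap'],to([583.6,9,93],np.radians(143)),s['q'])
cm,p,d=shot("wrist","w10");P=cloud(cm,d)
m=(abs(P[...,2]-105)<4)&(np.hypot(P[...,0]-583.6,P[...,1]-9)<16);print(P[m].mean(0),m.sum())
```

```text
[582.99   8.93 152.36] 34.41324262097049 (array([ 0.3, 59.4, -0.4]), [array([ 0., -0.,  0.]), array([-0.  ,  3.14,  0.  ])]) [-0.19  0.29  1.67  0.    1.18 -2.68]
[582.22   7.38 103.76] 416
```

View pics/w10.png

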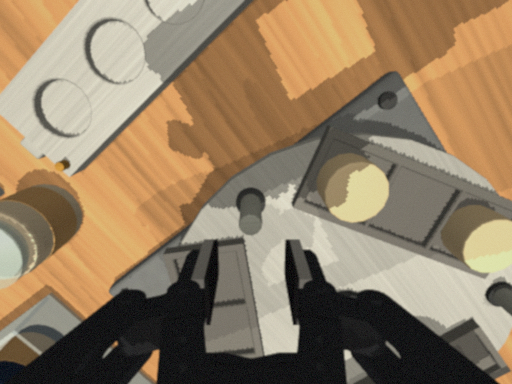

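Request:
{"op": "drive_tool", "data": {
  "delta_pos": [
    [-0.5,25,0],
    [-0.5,45,0],
    [-0.5,58,0],
    [-0.5,58,0]
  ],
  "turn": [
    [0,0,0],
    [0,0,0],
    [0,0,0],
    [0,0,0]
  ]
}}

```text
clock: 21.15
tool_pos: [582.5, 8.6, 93.9]
tcp_rot: [[0.603, 0.001, -0.798], [0.798, 0.001, 0.603], [0.001, -1.0, -0.0]]
wrist_force: [-0.1, -0.1, 0.5]
finger_gap: 34.1
```

Request:
{"op": "drive_tool", "data": {
  "delta_pos": [
    [0,0,0],
    [0,0,0],
    [0,0,0],
    [0,0,0]
  ],
  "turn": [
    [0,0,0],
    [0,0,0],
    [0,0,0],
    [0,0,0]
  ],
  "hand": 1,
  "force": 40
}}

```text
clock: 21.65
tool_pos: [583.4, 8.3, 94.8]
tcp_rot: [[0.603, 0.003, -0.798], [0.798, 0.0, 0.603], [0.002, -1.0, -0.003]]
wrist_force: [1.8, -2.9, 4.4]
finger_gap: 13.4
```

```bash
cat > arc.py <<'E'
from h import *
import sys
from scipy.spatial.transform import Rotation as Ro
# arc rows: from current, peg radius about C; th1 end press angle, dphi per deg
def arc(C,dth,n,ratio=0.5):
    s=ctrl.get_state();R=np.array(s['tcp_rot']);t=np.array(s['tool_pos'])
    r=t[:2]-C[:2];th=np.degrees(np.arctan2(r[1],r[0]));rad=np.hypot(*r)
    print("theta now",th-1.6,"rad",rad,"gap",s['finger_gap'],"F",s['wrist_force'],"z",t[2],'q6',s['q'][5])
    for i in range(1,n+1):
        a=np.radians(th-dth*i/n);rr=rad+(128-rad)*min(1,i/n)
        T=np.array([C[0]+rr*np.cos(a),C[1]+rr*np.sin(a),t[2]])
        d=R.T@(T-t);print([round(x,1) for x in d],"turn",round(np.radians(dth*i/n*ratio),3))
arc(np.array([580,136.6]),float(sys.argv[1]),8,float(sys.argv[2]))
E
python3 arc.py 40 0.45
```

```text
theta now -90.08908810012764 rad 128.38527013060272 gap 13.439940470103092 F [ 1.7873535  -2.86172953  4.38723605] z 94.81930146052294 q6 -2.6843405151806508
[np.float64(-6.6), np.float64(-0.0), np.float64(9.1)] turn 0.039
[np.float64(-12.3), np.float64(-0.1), np.float64(18.7)] turn 0.079
[np.float64(-17.2), np.float64(-0.1), np.float64(28.8)] turn 0.118
[np.float64(-21.2), np.float64(-0.1), np.float64(39.2)] turn 0.157
[np.float64(-24.2), np.float64(-0.2), np.float64(50.0)] turn 0.196
[np.float64(-26.3), np.float64(-0.2), np.float64(60.9)] turn 0.236
[np.float64(-27.5), np.float64(-0.2), np.float64(72.1)] turn 0.275
[np.float64(-27.6), np.float64(-0.3), np.float64(83.2)] turn 0.314
```

Request:
{"op": "drive_tool", "data": {
  "delta_pos": [
    [-6.6,0,9.1],
    [-12.3,0,18.7],
    [-17.2,0,28.8],
    [-21.2,0,39.2],
    [-24.2,0,50],
    [-26.3,0,60.9],
    [-27.5,0,72.1],
    [-27.6,0,83.2]
  ],
  "turn": [
    [0,0.04,0],
    [0,0.08,0],
    [0,0.12,0],
    [0,0.16,0],
    [0,0.2,0],
    [0,0.24,0],
    [0,0.275,0],
    [0,0.314,0]
  ]
}}

```text
clock: 22.65
tool_pos: [498.9, 34.1, 94.7]
tcp_rot: [[0.821, 0.0, -0.571], [0.571, -0.004, 0.821], [-0.002, -1.0, -0.004]]
wrist_force: [-5.5, -11.0, 6.4]
finger_gap: 13.8
```

```bash
python3 arc.py 40 0.45
```

```text
theta now -129.9601217644099 rad 130.68393994969207 gap 13.84380613266734 F [ -5.53404736 -11.03108292   6.36405596] z 94.74432520149931 q6 -2.3434033036383304
[np.float64(-2.5), np.float64(-0.0), np.float64(11.1)] turn 0.039
[np.float64(-4.0), np.float64(-0.1), np.float64(22.4)] turn 0.079
[np.float64(-4.5), np.float64(-0.1), np.float64(33.7)] turn 0.118
[np.float64(-4.0), np.float64(-0.2), np.float64(45.0)] turn 0.157
[np.float64(-2.6), np.float64(-0.2), np.float64(56.2)] turn 0.196
[np.float64(-0.2), np.float64(-0.2), np.float64(67.2)] turn 0.236
[np.float64(3.2), np.float64(-0.3), np.float64(77.9)] turn 0.275
[np.float64(7.5), np.float64(-0.3), np.float64(88.2)] turn 0.314
```

```bash
sed -i 's/(128-rad)/(float(sys.argv[3])-rad)/' arc.py; python3 arc.py 40 0.45 131
```

```text
theta now -129.9601217644099 rad 130.68393994969207 gap 13.84380613266734 F [ -5.53404736 -11.03108292   6.36405596] z 94.74432520149931 q6 -2.3434033036383304
[np.float64(-2.9), np.float64(-0.0), np.float64(11.0)] turn 0.039
[np.float64(-4.7), np.float64(-0.1), np.float64(22.3)] turn 0.079
[np.float64(-5.6), np.float64(-0.1), np.float64(33.7)] turn 0.118
[np.float64(-5.5), np.float64(-0.1), np.float64(45.1)] turn 0.157
[np.float64(-4.4), np.float64(-0.2), np.float64(56.4)] turn 0.196
[np.float64(-2.4), np.float64(-0.2), np.float64(67.7)] turn 0.236
[np.float64(0.7), np.float64(-0.3), np.float64(78.7)] turn 0.275
[np.float64(4.7), np.float64(-0.3), np.float64(89.4)] turn 0.314
```

Request:
{"op": "drive_tool", "data": {
  "delta_pos": [
    [-2.9,0,11],
    [-4.7,0,22.3],
    [-5.6,0,33.7],
    [-5.5,0,45.1],
    [-4.4,0,56.4],
    [-2.4,0,67.7],
    [0.7,0,78.7],
    [4.7,0,89.4]
  ],
  "turn": [
    [0,0.04,0],
    [0,0.08,0],
    [0,0.12,0],
    [0,0.16,0],
    [0,0.2,0],
    [0,0.24,0],
    [0,0.275,0],
    [0,0.314,0]
  ]
}}

```text
clock: 23.65
tool_pos: [449.5, 109.9, 94.7]
tcp_rot: [[0.957, -0.004, -0.288], [0.288, -0.006, 0.958], [-0.006, -1.0, -0.004]]
wrist_force: [-8.0, -5.3, 11.7]
finger_gap: 13.3
```

```bash
python3 arc.py 40 0.45 128
```

```text
theta now -170.02390640734373 rad 133.17486810202135 gap 13.342169747703219 F [-8.04130706 -5.29443494 11.6611584 ] z 94.68035904223996 q6 -1.873681508516056
[np.float64(2.2), np.float64(-0.1), np.float64(11.4)] turn 0.039
[np.float64(5.4), np.float64(-0.1), np.float64(22.5)] turn 0.079
[np.float64(9.5), np.float64(-0.2), np.float64(33.2)] turn 0.118
[np.float64(14.5), np.float64(-0.3), np.float64(43.5)] turn 0.157
[np.float64(20.3), np.float64(-0.3), np.float64(53.3)] turn 0.196
[np.float64(27.0), np.float64(-0.4), np.float64(62.5)] turn 0.236
[np.float64(34.3), np.float64(-0.5), np.float64(71.0)] turn 0.275
[np.float64(42.4), np.float64(-0.6), np.float64(78.8)] turn 0.314
```

Request:
{"op": "drive_tool", "data": {
  "delta_pos": [
    [2.2,0,11.4],
    [5.4,0,22.5],
    [9.5,0,33.2],
    [14.5,0,43.5],
    [20.3,0,53.3],
    [27,0,62.5],
    [34.3,0,71],
    [42.4,0,78.8]
  ],
  "turn": [
    [0,0.04,0],
    [0,0.08,0],
    [0,0.12,0],
    [0,0.16,0],
    [0,0.2,0],
    [0,0.24,0],
    [0,0.275,0],
    [0,0.314,0]
  ]
}}

```text
clock: 24.65
tool_pos: [464.2, 198.5, 94.5]
tcp_rot: [[1.0, -0.012, 0.023], [-0.023, -0.005, 1.0], [-0.011, -1.0, -0.005]]
wrist_force: [-19.0, -10.8, 23.4]
finger_gap: 13.1
```

```bash
python3 arc.py 2 0 128
python3 - <<'E'
from h import *
cm,p,d=shot("wrist","w11");P=cloud(cm,d)
cm,p,d=shot("top","t11")
cv2.imwrite("pics/t11z.png",cv2.resize(p[90:250,120:330,::-1],None,fx=3.5,fy=3.5,interpolation=cv2.INTER_CUBIC))
E
```

```text
theta now 150.2702588011439 rad 131.26115473287862 gap 13.078479304043528 F [-19.04496625 -10.81777751  23.4071678 ] z 94.50774403732159 q6 -1.375561710865711
[np.float64(0.6), np.float64(-0.0), np.float64(0.3)] turn 0.0
[np.float64(1.2), np.float64(-0.0), np.float64(0.6)] turn 0.0
[np.float64(1.9), np.float64(-0.0), np.float64(1.0)] turn 0.0
[np.float64(2.5), np.float64(-0.0), np.float64(1.3)] turn 0.0
[np.float64(3.1), np.float64(-0.0), np.float64(1.6)] turn 0.0
[np.float64(3.7), np.float64(-0.1), np.float64(1.9)] turn 0.0
[np.float64(4.4), np.float64(-0.1), np.float64(2.2)] turn 0.0
[np.float64(5.0), np.float64(-0.1), np.float64(2.5)] turn 0.0
```

View pics/w11.png

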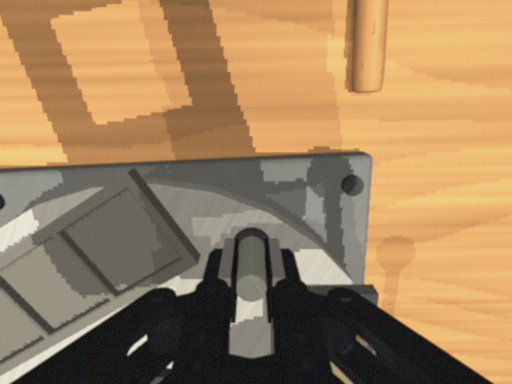

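View pics/t11z.png

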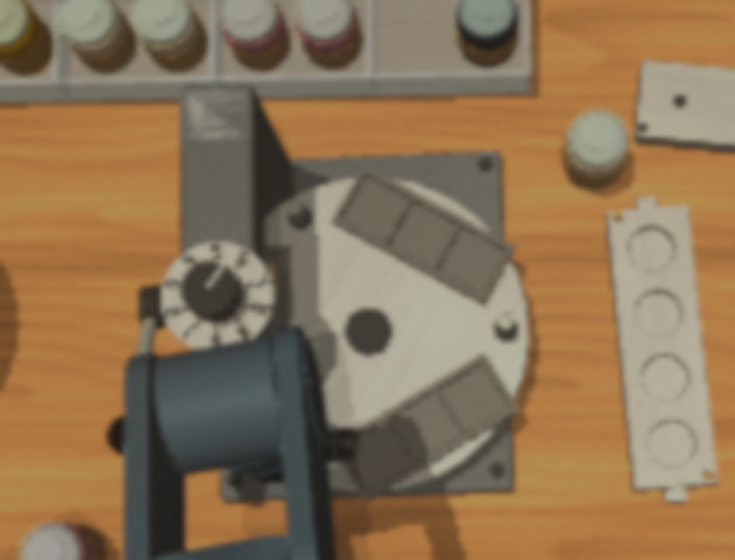

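Request:
{"op": "drive_tool", "data": {
  "delta_pos": [
    [0,0,0],
    [0,0,0],
    [0,0,0],
    [0,0,0]
  ],
  "turn": [
    [0,0,0],
    [0,0,0],
    [0,0,0],
    [0,0,0]
  ],
  "hand": 0.65
}}

```text
clock: 25.25
tool_pos: [465.1, 199.0, 94.5]
tcp_rot: [[1.0, -0.01, 0.022], [-0.022, -0.004, 1.0], [-0.01, -1.0, -0.004]]
wrist_force: [-0.1, 1.1, 0.6]
finger_gap: 29.6
```

```bash
python3 arc.py 2 0 128
python3 - <<'E'
from h import *
cm,p,d=shot("wrist","w12");P=cloud(cm,d)
for u,v in((252,285),(250,290)):print(P[v,u],onz(cm,u,v,105))
print(ctrl.get_state()['wrist_force'])
E
```

```text
theta now 149.89883824257825 rad 130.7423354269876 gap 29.605415086485657 F [-0.07397293  1.09701593  0.57567849] z 94.48144105170121 q6 -1.3765991536362352
[np.float64(0.6), np.float64(-0.0), np.float64(0.3)] turn 0.0
[np.float64(1.1), np.float64(-0.0), np.float64(0.7)] turn 0.0
[np.float64(1.7), np.float64(-0.0), np.float64(1.0)] turn 0.0
[np.float64(2.3), np.float64(-0.0), np.float64(1.4)] turn 0.0
[np.float64(2.8), np.float64(-0.0), np.float64(1.7)] turn 0.0
[np.float64(3.4), np.float64(-0.0), np.float64(2.0)] turn 0.0
[np.float64(4.0), np.float64(-0.0), np.float64(2.4)] turn 0.0
[np.float64(4.6), np.float64(-0.1), np.float64(2.7)] turn 0.0
[466.42951811 199.84757062 104.27019693] [465.92375045 199.8599488  105.        ]
[469.13835476 198.89327998 104.10308187] [468.49720704 198.91567198 105.        ]
[ 0.04313185 -0.61021223  0.96116005]
```

View pics/w12.png

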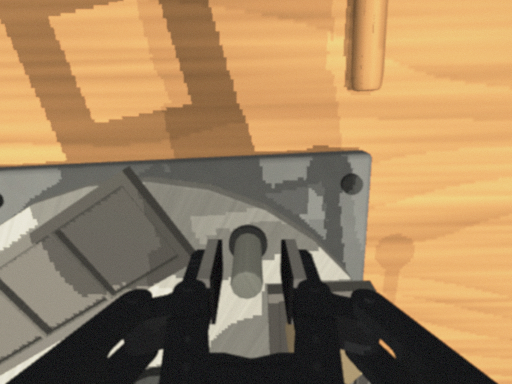

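Request:
{"op": "drive_tool", "data": {
  "delta_pos": [
    [0,-40,0],
    [0,-100,0],
    [0,-160,0],
    [0,-220,0],
    [0,-265,0],
    [0,-265,0]
  ],
  "turn": [
    [0,0,0],
    [0,0,0],
    [0,0,0],
    [0,0,0],
    [0,0,0],
    [0,0,0]
  ]
}}

```text
clock: 26.05
tool_pos: [469.5, 200.4, 364.1]
tcp_rot: [[1.0, -0.001, 0.022], [-0.022, -0.003, 1.0], [-0.001, -1.0, -0.003]]
wrist_force: [-0.2, 0.5, -0.2]
finger_gap: 29.8
```

Run:
```python
from h import *
np.set_printoptions(suppress=True,precision=2)
cm,p,d=shot("wrist","w13");P=cloud(cm,d)
C=np.array([580,136.6])
for a in(270,150):
    g=C+128*np.array([np.cos(np.radians(a+1.6)),np.sin(np.radians(a+1.6))])
    m=(abs(P[...,2]-104)<4)&(np.hypot(P[...,0]-g[0],P[...,1]-g[1])<18)
    if m.sum():
        X=P[m].mean(0);r=X[:2]-C;print(a,m.sum(),X,np.degrees(np.arctan2(r[1],r[0]))%360-1.6)
print(to([460.3,298.4,350],np.radians(91.6)))
pr=proj(cm,[460.3,298.4,294]);print(pr)
cv2.imwrite("pics/w13z.png",cv2.resize(p[:,:,::-1],(800,600)))
```

```text
270 88 [581.54   9.72 103.61] 269.09635733697706
150 108 [466.16 197.59 103.66] 150.21812387926087
(array([-10.2,  10.9,  98.1]), [array([ 0.  , -0.05, -0.01]), array([0.01, 3.09, 0.01])])
[395.73 198.03]
```

View pics/w13z.png

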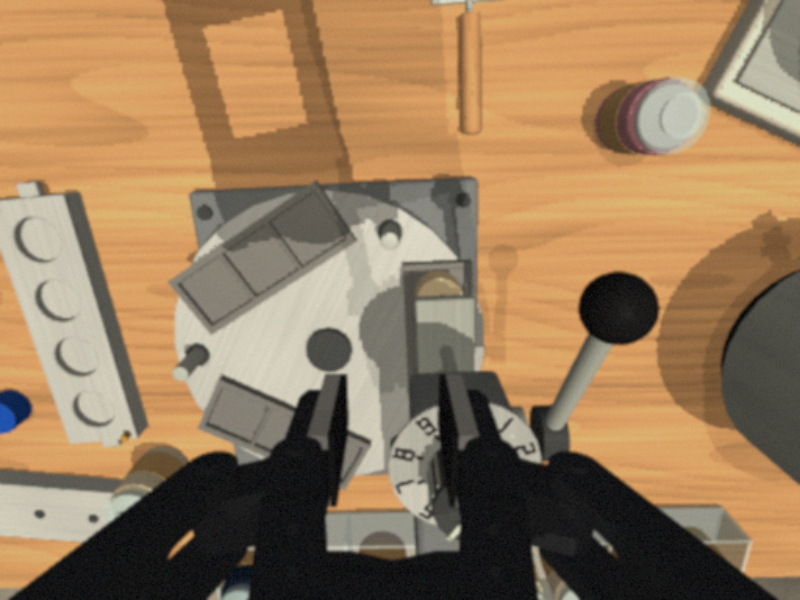

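Request:
{"op": "drive_tool", "data": {
  "delta_pos": [
    [-5,5,40],
    [-10,10,80],
    [-10,10,98],
    [-10,10,98],
    [-10,10,98]
  ],
  "turn": [
    [0,-0.05,0],
    [0,-0.05,0],
    [0,-0.05,0],
    [0,-0.05,0],
    [0,-0.05,0]
  ],
  "hand": 0.3
}}

```text
clock: 26.72
tool_pos: [460.6, 297.4, 350.4]
tcp_rot: [[1.0, -0.007, -0.027], [0.027, -0.004, 1.0], [-0.007, -1.0, -0.004]]
wrist_force: [0.6, -0.4, -0.9]
finger_gap: 59.8
```

Run:
```python
from h import *
np.set_printoptions(suppress=True,precision=2)
cm,p,d=shot("wrist","w14");P=cloud(cm,d)
m=(P[...,2]>285)&(np.hypot(P[...,0]-460,P[...,1]-298)<20);X=P[m];print(m.sum(),X.min(0),X.max(0))
print(to([460.3,298.4,289],np.radians(91.6)),ctrl.get_state()['finger_gap'],ctrl.get_state()['q'])
```

```text
5408 [443.42 280.95 288.59] [473.46 315.04 420.06]
(array([-0. , 61.7,  1.4]), [array([ 0.  , -0.  , -0.01]), array([0.01, 3.14, 0.01])]) 59.876535706424335 [ 0.36  0.06  1.53 -0.    1.56 -1.24]
```

View pics/w14.png

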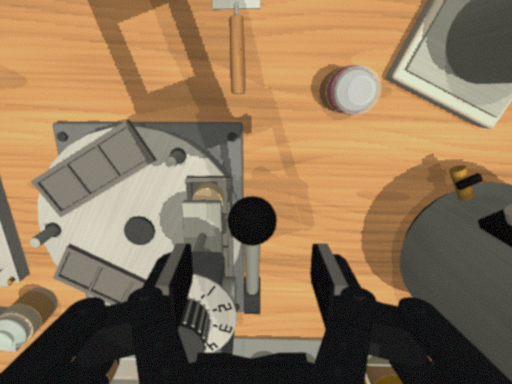

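Request:
{"op": "drive_tool", "data": {
  "delta_pos": [
    [0,30,1],
    [0,55,1],
    [0,61,1],
    [0,61,1]
  ],
  "turn": [
    [0,0,0],
    [0,0,0],
    [0,0,0],
    [0,0,0]
  ]
}}

```text
clock: 27.28
tool_pos: [460.7, 297.5, 290.1]
tcp_rot: [[1.0, -0.006, -0.026], [0.026, -0.004, 1.0], [-0.006, -1.0, -0.004]]
wrist_force: [0.5, 0.0, -0.5]
finger_gap: 60.0
```

Request:
{"op": "drive_tool", "data": {
  "delta_pos": [
    [0,0,0],
    [0,0,0],
    [0,0,0],
    [0,0,0],
    [0,0,0]
  ],
  "turn": [
    [0,0,0],
    [0,0,0],
    [0,0,0],
    [0,0,0],
    [0,0,0]
  ],
  "hand": 1,
  "force": 50
}}

```text
clock: 27.9
tool_pos: [460.4, 297.6, 290.4]
tcp_rot: [[1.0, -0.006, -0.026], [0.026, -0.004, 1.0], [-0.006, -1.0, -0.004]]
wrist_force: [-4.3, -0.6, 4.1]
finger_gap: 29.3
```

Run:
```python
from h import *
np.set_printoptions(suppress=True,precision=1)
s=ctrl.get_state();t=s['tool_pos'];R=s['tcp_rot'];print(t,s['finger_gap'],s['wrist_force'])
y=0.028;X=np.array([np.cos(y),np.sin(y),0])
for a in(0.1,.2,.3,.4,.5,.6,.7,.75,.8,.85,.9):
    d=-140*(np.cos(.6-a)-np.cos(.6))*X+np.array([0,0,140*(np.sin(.6-a)-np.sin(.6))])
    print(a,R.T@d)
```

```text
[460.4 297.6 290.4] 29.279152879517135 [-4.3 -0.6  4.1]
0.1 [-7.2 12.   0. ]
0.2 [-13.2  24.6   0.1]
0.3 [-18.   37.8   0.1]
0.4 [-21.3  51.4   0.2]
0.5 [-23.3  65.2   0.2]
0.6 [-24.   79.2   0.3]
0.7 [-23.2  93.2   0.3]
0.75 [-22.3 100.1   0.4]
0.8 [-21.  107.    0.4]
0.85 [-19.4 113.8   0.4]
0.9 [-17.4 120.5   0.5]
```

Request:
{"op": "drive_tool", "data": {
  "delta_pos": [
    [-7.2,12,0],
    [-13.2,24.6,0],
    [-18,37.8,0],
    [-21.3,51.4,0],
    [-23.3,65.2,0],
    [-24,79.2,0],
    [-23.4,90,0],
    [-23.2,93.2,0]
  ],
  "turn": [
    [0,0,0],
    [0,0,0],
    [0,0,0],
    [0,0,0],
    [0,0,0],
    [0,0,0],
    [0,0,0],
    [0,0,0]
  ]
}}

```text
clock: 28.9
tool_pos: [436.9, 296.9, 197.3]
tcp_rot: [[1.0, -0.006, -0.026], [0.026, -0.004, 1.0], [-0.006, -1.0, -0.003]]
wrist_force: [-3.5, 0.7, 6.1]
finger_gap: 29.5
```

Request:
{"op": "drive_tool", "data": {
  "delta_pos": [
    [0,0,0],
    [1,7,0],
    [1,7,0]
  ],
  "turn": [
    [0,0,0],
    [0,0,0],
    [0,0,0]
  ]
}}

```text
clock: 29.28
tool_pos: [438.5, 297.0, 190.8]
tcp_rot: [[1.0, -0.004, -0.027], [0.027, -0.003, 1.0], [-0.004, -1.0, -0.003]]
wrist_force: [-1.7, -0.2, 6.0]
finger_gap: 29.5
```

Request:
{"op": "drive_tool", "data": {
  "delta_pos": [
    [1,4,0],
    [1.3,7,0],
    [1.3,7,0]
  ],
  "turn": [
    [0,0,0],
    [0,0,0],
    [0,0,0]
  ]
}}

```text
clock: 29.65
tool_pos: [440.9, 297.0, 186.0]
tcp_rot: [[1.0, -0.001, -0.026], [0.026, -0.003, 1.0], [-0.001, -1.0, -0.003]]
wrist_force: [-4.9, -2.2, 14.5]
finger_gap: 29.3
```

Request:
{"op": "drive_tool", "data": {
  "delta_pos": [
    [0,0,0]
  ],
  "turn": [
    [0,0,0]
  ]
}}

```text
clock: 29.78
tool_pos: [440.9, 296.9, 187.0]
tcp_rot: [[1.0, -0.001, -0.025], [0.025, -0.004, 1.0], [-0.001, -1.0, -0.003]]
wrist_force: [-5.8, -0.3, 4.4]
finger_gap: 29.7
```

Request:
{"op": "drive_tool", "data": {
  "delta_pos": [
    [1,4,0],
    [1.5,8,0],
    [2,12,0],
    [2,12,0],
    [2,12,0]
  ],
  "turn": [
    [0,0,0],
    [0,0,0],
    [0,0,0],
    [0,0,0],
    [0,0,0]
  ],
  "force": 70
}}

```text
clock: 30.4
tool_pos: [444.5, 297.2, 180.7]
tcp_rot: [[1.0, 0.003, -0.026], [0.026, -0.003, 1.0], [0.003, -1.0, -0.003]]
wrist_force: [-13.1, -6.2, 36.9]
finger_gap: 29.1
```

Request:
{"op": "drive_tool", "data": {
  "delta_pos": [
    [-7,-16,0],
    [-8,-30,0],
    [-7.4,-44,0],
    [-5.4,-58,0],
    [-2,-72,0],
    [2.7,-85,0],
    [8.7,-98,0],
    [15.5,-109,0]
  ],
  "turn": [
    [0,0,0],
    [0,0,0],
    [0,0,0],
    [0,0,0],
    [0,0,0],
    [0,0,0],
    [0,0,0],
    [0,0,0]
  ]
}}

```text
clock: 31.4
tool_pos: [461.2, 297.6, 289.0]
tcp_rot: [[1.0, 0.005, -0.025], [0.025, -0.004, 1.0], [0.005, -1.0, -0.004]]
wrist_force: [2.6, 1.0, -37.5]
finger_gap: 28.8
```

Request:
{"op": "drive_tool", "data": {
  "delta_pos": [
    [0,0,0],
    [0,0,0]
  ],
  "turn": [
    [0,0,0],
    [0,0,0]
  ]
}}

```text
clock: 31.65
tool_pos: [460.8, 297.6, 288.4]
tcp_rot: [[1.0, 0.004, -0.025], [0.025, -0.004, 1.0], [0.004, -1.0, -0.004]]
wrist_force: [-1.4, 0.6, -3.4]
finger_gap: 28.5
```

Request:
{"op": "drive_tool", "data": {
  "delta_pos": [
    [0,0,0],
    [0,0,0],
    [0,0,0],
    [0,-30,0],
    [0,-70,0],
    [0,-70,0]
  ],
  "turn": [
    [0,0,0],
    [0,0,0],
    [0,0,0],
    [0,0,0],
    [0,0,0],
    [0,0,0]
  ],
  "hand": 0.3
}}

```text
clock: 32.4
tool_pos: [462.1, 298.5, 362.7]
tcp_rot: [[1.0, 0.011, -0.025], [0.025, -0.001, 1.0], [0.011, -1.0, -0.001]]
wrist_force: [0.2, -0.2, -1.0]
finger_gap: 59.6
```

Run:
```python
from h import *
np.set_printoptions(suppress=True,precision=2)
cm,p,d=shot("wrist","w15");P=cloud(cm,d)
print(proj(cm,[460.3,298.4,294]),to([583.6,8.6,170],np.radians(143)))
```

```text
[250.5  210.68] (array([ 113.5,  192. , -292.1]), [array([ 0.01, -0.9 ,  0.01]), array([-0.01,  2.24,  0.01])])
```

View pics/w15.png

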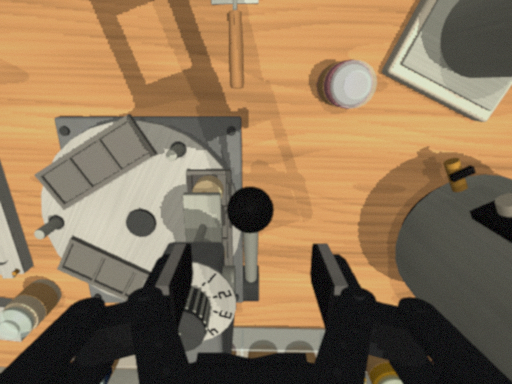

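Request:
{"op": "drive_tool", "data": {
  "delta_pos": [
    [10,0,-45],
    [25,0,-90],
    [40,0,-135],
    [60,20,-180],
    [80,60,-220],
    [100,100,-260],
    [113,140,-292],
    [113,170,-292]
  ],
  "turn": [
    [0,-0.12,0],
    [0,-0.24,0],
    [0,-0.36,0],
    [0,-0.48,0],
    [0,-0.6,0],
    [0,-0.75,0],
    [0,-0.9,0],
    [0,-0.9,0]
  ],
  "hand": 0.6
}}

```text
clock: 33.45
tool_pos: [582.1, 6.3, 188.4]
tcp_rot: [[0.603, 0.004, -0.798], [0.798, -0.002, 0.603], [0.001, -1.0, -0.005]]
wrist_force: [-0.6, 0.4, 0.7]
finger_gap: 34.2
```

Run:
```python
from h import *
np.set_printoptions(suppress=True,precision=2)
cm,p,d=shot("wrist","w16");P=cloud(cm,d)
m=(abs(P[...,2]-105)<4)&(np.hypot(P[...,0]-583.6,P[...,1]-9)<18);print(P[m].mean(0),m.sum())
s=ctrl.get_state();print(s['tool_pos'],s['q'],to([583.6,8.6,95],np.radians(143)))
```

```text
[582.11   7.44 103.71] 299
[579.44   7.77 184.21] [-0.19  0.25  1.65 -0.    1.24 -2.68] (array([ 3.3, 89.2, -2.9]), [array([-0., -0., -0.]), array([ 0.  ,  3.14, -0.  ])])
```

View pics/w16.png

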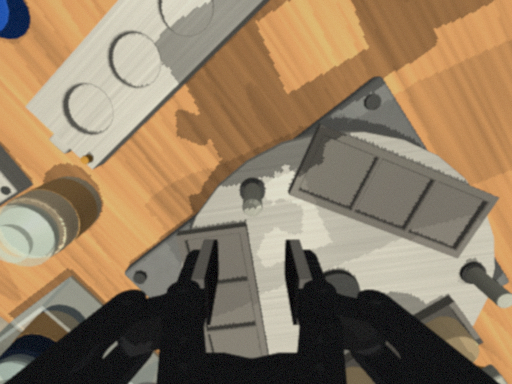

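Request:
{"op": "drive_tool", "data": {
  "delta_pos": [
    [3,30,-3],
    [3,60,-3],
    [3,85,-3],
    [3,89,-3],
    [3,89,-3]
  ],
  "turn": [
    [0,0,0],
    [0,0,0],
    [0,0,0],
    [0,0,0],
    [0,0,0]
  ]
}}

```text
clock: 34.12
tool_pos: [583.5, 8.5, 95.6]
tcp_rot: [[0.603, -0.002, -0.797], [0.797, -0.001, 0.603], [-0.002, -1.0, 0.001]]
wrist_force: [0.0, -0.3, 0.1]
finger_gap: 34.0
```

Request:
{"op": "drive_tool", "data": {
  "delta_pos": [
    [0,0,0],
    [0,0,0],
    [0,0,0],
    [0,0,0]
  ],
  "turn": [
    [0,0,0],
    [0,0,0],
    [0,0,0],
    [0,0,0]
  ],
  "hand": 1,
  "force": 40
}}

```text
clock: 34.62
tool_pos: [584.3, 8.7, 97.2]
tcp_rot: [[0.603, -0.0, -0.797], [0.797, -0.001, 0.603], [-0.001, -1.0, -0.0]]
wrist_force: [-1.9, 2.2, 6.8]
finger_gap: 13.3
```

```bash
python3 arc.py 40 0.45 129.5
```

```text
theta now -89.67556002627069 rad 127.9229785389342 gap 13.33428057001751 F [-1.94930721  2.17598395  6.79154697] z 97.23899499722344 q6 -2.6813351078746983
[np.float64(-6.8), np.float64(0.0), np.float64(8.9)] turn 0.039
[np.float64(-12.8), np.float64(0.0), np.float64(18.3)] turn 0.079
[np.float64(-18.0), np.float64(0.0), np.float64(28.2)] turn 0.118
[np.float64(-22.3), np.float64(0.0), np.float64(38.6)] turn 0.157
[np.float64(-25.7), np.float64(0.0), np.float64(49.3)] turn 0.196
[np.float64(-28.1), np.float64(0.0), np.float64(60.3)] turn 0.236
[np.float64(-29.6), np.float64(0.0), np.float64(71.5)] turn 0.275
[np.float64(-30.1), np.float64(0.0), np.float64(82.7)] turn 0.314
```

Request:
{"op": "drive_tool", "data": {
  "delta_pos": [
    [-6.8,0,8.9],
    [-12.8,0,18.3],
    [-18,0,28.2],
    [-22.3,0,38.6],
    [-25.7,0,49.3],
    [-28.1,0,60.3],
    [-29.6,0,71.5],
    [-30.1,0,82.7]
  ],
  "turn": [
    [0,0.04,0],
    [0,0.08,0],
    [0,0.12,0],
    [0,0.16,0],
    [0,0.2,0],
    [0,0.24,0],
    [0,0.275,0],
    [0,0.314,0]
  ]
}}

```text
clock: 35.62
tool_pos: [499.9, 33.9, 97.3]
tcp_rot: [[0.821, 0.0, -0.571], [0.571, -0.002, 0.821], [-0.001, -1.0, -0.002]]
wrist_force: [2.1, -0.3, -3.3]
finger_gap: 13.3
```

```bash
python3 arc.py 40 0.45 131
```

```text
theta now -129.53830062727909 rad 130.21482768715012 gap 13.318145784451126 F [ 2.0562845  -0.28646335 -3.26872927] z 97.3393185518584 q6 -2.345319701772278
[np.float64(-3.0), np.float64(-0.0), np.float64(11.0)] turn 0.039
[np.float64(-5.0), np.float64(-0.0), np.float64(22.2)] turn 0.079
[np.float64(-6.1), np.float64(-0.1), np.float64(33.5)] turn 0.118
[np.float64(-6.1), np.float64(-0.1), np.float64(44.9)] turn 0.157
[np.float64(-5.2), np.float64(-0.1), np.float64(56.2)] turn 0.196
[np.float64(-3.2), np.float64(-0.1), np.float64(67.5)] turn 0.236
[np.float64(-0.3), np.float64(-0.1), np.float64(78.5)] turn 0.275
[np.float64(3.5), np.float64(-0.2), np.float64(89.3)] turn 0.314
```

Request:
{"op": "drive_tool", "data": {
  "delta_pos": [
    [-2.9,0,11],
    [-4.8,0,22.2],
    [-5.8,0,33.5],
    [-5.7,0,44.9],
    [-4.7,0,56.2],
    [-2.7,0,67.5],
    [0.3,0,78.5],
    [4.2,0,89.3]
  ],
  "turn": [
    [0,0.04,0],
    [0,0.08,0],
    [0,0.12,0],
    [0,0.16,0],
    [0,0.2,0],
    [0,0.24,0],
    [0,0.275,0],
    [0,0.314,0]
  ]
}}

```text
clock: 36.62
tool_pos: [450.4, 108.9, 97.2]
tcp_rot: [[0.958, -0.004, -0.288], [0.288, -0.004, 0.958], [-0.005, -1.0, -0.003]]
wrist_force: [-8.9, -4.0, 9.6]
finger_gap: 12.8
```

```bash
python3 arc.py 41 0.45 130
```

```text
theta now -169.54418242140065 rad 132.54870518732457 gap 12.836369852604372 F [-8.89647163 -3.98200373  9.59091485] z 97.18014323377865 q6 -1.876896354363396
[np.float64(1.8), np.float64(-0.0), np.float64(11.7)] turn 0.04
[np.float64(4.6), np.float64(-0.1), np.float64(23.2)] turn 0.081
[np.float64(8.5), np.float64(-0.1), np.float64(34.3)] turn 0.121
[np.float64(13.3), np.float64(-0.2), np.float64(45.0)] turn 0.161
[np.float64(19.0), np.float64(-0.3), np.float64(55.3)] turn 0.201
[np.float64(25.6), np.float64(-0.3), np.float64(64.9)] turn 0.242
[np.float64(33.1), np.float64(-0.4), np.float64(73.9)] turn 0.282
[np.float64(41.3), np.float64(-0.4), np.float64(82.2)] turn 0.322
```

Request:
{"op": "drive_tool", "data": {
  "delta_pos": [
    [1.8,0,11.7],
    [4.6,0,23.2],
    [8.5,0,34.3],
    [13.3,0,45],
    [19,0,55.3],
    [25.6,0,64.9],
    [33.1,0,73.9],
    [41.3,0,81.8]
  ],
  "turn": [
    [0,0.04,0],
    [0,0.08,0],
    [0,0.12,0],
    [0,0.16,0],
    [0,0.2,0],
    [0,0.24,0],
    [0,0.28,0],
    [0,0.32,0]
  ]
}}

```text
clock: 37.62
tool_pos: [463.7, 199.2, 97.0]
tcp_rot: [[1.0, -0.01, 0.029], [-0.029, -0.005, 1.0], [-0.01, -1.0, -0.006]]
wrist_force: [-14.7, -10.4, 17.4]
finger_gap: 13.1
```

Request:
{"op": "drive_tool", "data": {
  "delta_pos": [
    [0,0,0],
    [0,0,0],
    [0,0,0],
    [0,0,0]
  ],
  "turn": [
    [0,0,0],
    [0,0,0],
    [0,0,0],
    [0,0,0]
  ],
  "hand": 0.65
}}

```text
clock: 38.12
tool_pos: [463.8, 199.0, 97.0]
tcp_rot: [[1.0, -0.01, 0.03], [-0.03, -0.005, 1.0], [-0.01, -1.0, -0.006]]
wrist_force: [-0.6, -0.2, -0.1]
finger_gap: 29.9
```

Request:
{"op": "drive_tool", "data": {
  "delta_pos": [
    [0,-40,0],
    [0,-100,0],
    [0,-160,0],
    [0,-220,0],
    [0,-265,0],
    [0,-265,0]
  ],
  "turn": [
    [0,0,0],
    [0,0,0],
    [0,0,0],
    [0,0,0],
    [0,0,0],
    [0,0,0]
  ]
}}

```text
clock: 38.88
tool_pos: [468.2, 200.6, 366.7]
tcp_rot: [[1.0, -0.001, 0.03], [-0.03, -0.004, 1.0], [-0.001, -1.0, -0.004]]
wrist_force: [-0.5, -0.2, 0.1]
finger_gap: 30.0
```

Run:
```python
from h import *
np.set_printoptions(suppress=True,precision=2)
cm,p,d=shot("wrist","w17");P=cloud(cm,d)
C=np.array([580,136.6])
for a in(270,150):
    g=C+128*np.array([np.cos(np.radians(a+1.6)),np.sin(np.radians(a+1.6))])
    m=(abs(P[...,2]-104)<4)&(np.hypot(P[...,0]-g[0],P[...,1]-g[1])<18)
    if m.sum():
        X=P[m].mean(0);r=X[:2]-C;print(a,m.sum(),X,np.degrees(np.arctan2(r[1],r[0]))%360-1.6)
cm,p,d=shot("top","t17");cv2.imwrite("pics/t17z.png",cv2.resize(p[90:260,140:440,::-1],None,fx=2.6,fy=2.6,interpolation=cv2.INTER_CUBIC))
```

```text
270 87 [581.34   9.81 103.48] 269.00493035954935
150 106 [466.16 197.57 103.63] 150.22678541050806
```

View pics/w17.png

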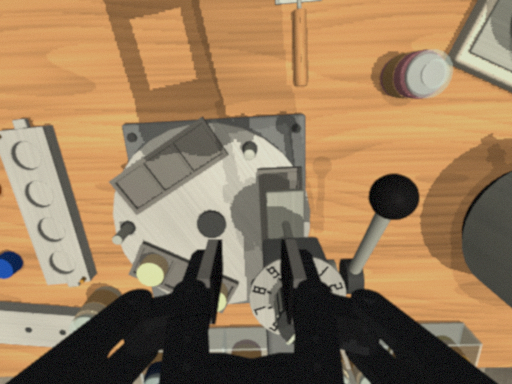

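View pics/t17z.png

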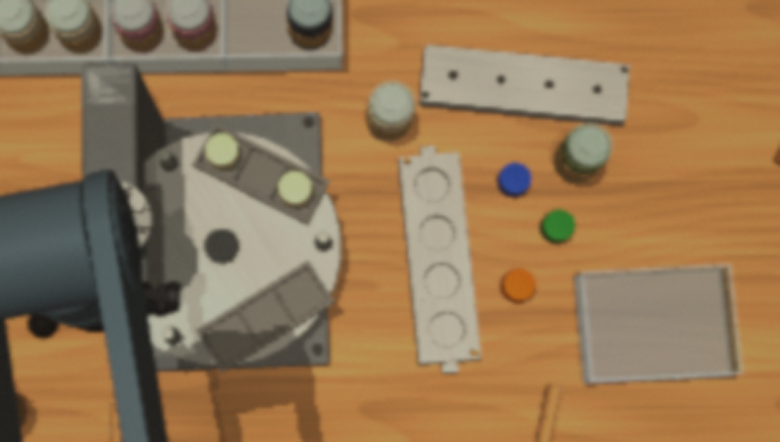

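Run:
```python
from h import *
print(to([690,120,300],np.radians(140)),ctrl.get_state()['q'])
```

```text
(array([226.5,  60.1, -73.2]), [array([ 0.001, -0.902, -0.011]), array([1.400e-02, 2.239e+00, 1.000e-03])]) [ 0.17363227 -0.0400524   1.60907117 -0.00361972  1.58293094 -1.36739966]
```

Request:
{"op": "drive_tool", "data": {
  "delta_pos": [
    [30,0,-20],
    [65,0,-40],
    [105,0,-55],
    [145,0,-73],
    [185,0,-73],
    [226,20,-73],
    [226,60,-73],
    [226,60,-73]
  ],
  "turn": [
    [0,-0.15,0],
    [0,-0.3,0],
    [0,-0.45,0],
    [0,-0.6,0],
    [0,-0.75,0],
    [0,-0.9,0],
    [0,-0.9,0],
    [0,-0.9,0]
  ],
  "hand": 0.25
}}

```text
clock: 39.98
tool_pos: [686.7, 119.9, 292.5]
tcp_rot: [[0.645, -0.022, -0.764], [0.764, -0.005, 0.645], [-0.019, -1.0, 0.014]]
wrist_force: [0.1, -0.5, -0.7]
finger_gap: 63.8
```

Run:
```python
from h import *
np.set_printoptions(suppress=True,precision=2)
cm,p,d=shot("wrist","w18");P=cloud(cm,d)
s=ctrl.get_state();print(s['tool_pos'],s['q'])
for c in((697.1,132.4),(647.6,40.9)):
    X=P[(P[...,2]>86)&(P[...,2]<100)&(np.hypot(P[...,0]-c[0],P[...,1]-c[1])<32)];print(len(X),X.mean(0),np.median(X[:,2]),(X.min(0)+X.max(0))/2)
```

```text
[687.87 120.15 296.28] [ 0.01  0.43  1.19 -0.01  1.54 -2.43]
1086 [695.96 132.44  92.73] 92.90515673287686 [696.73 133.15  90.77]
1389 [646.54  42.29  92.92] 92.94133770067987 [646.73  42.49  92.75]
```

View pics/w18.png

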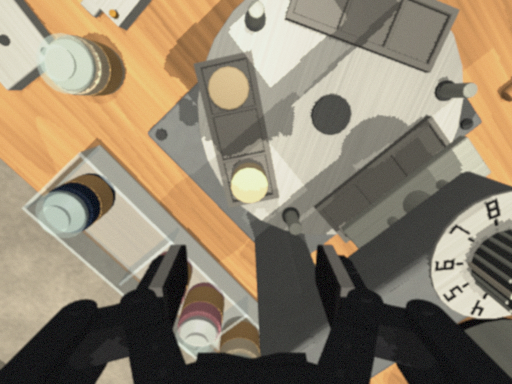

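Run:
```python
from h import *
print(to([696.2,132.5,150],np.radians(140)))
```

```text
(array([ 17. , 146.1,   0.2]), [array([-0.009, -0.003, -0.015]), array([ 0.023,  3.139, -0.015])])
```

Request:
{"op": "drive_tool", "data": {
  "delta_pos": [
    [10,40,0],
    [17,90,0],
    [17,135,0],
    [17,146,0],
    [17,146,0]
  ],
  "turn": [
    [-0.009,0,-0.015],
    [-0.009,0,-0.015],
    [-0.009,0,-0.015],
    [-0.009,0,-0.015],
    [-0.009,0,-0.015]
  ]
}}

```text
clock: 40.65
tool_pos: [696.9, 132.4, 151.7]
tcp_rot: [[0.645, 0.001, -0.764], [0.764, 0.0, 0.645], [0.001, -1.0, -0.001]]
wrist_force: [0.2, 0.4, 0.1]
finger_gap: 63.8
```

Run:
```python
from h import *
np.set_printoptions(suppress=True,precision=2)
print(ctrl.get_state()['tool_pos'],to([696.2,132.5,90],np.radians(140)))
```

```text
[696.91 132.39 151.67] (array([-0.4, 61.7,  0.6]), [array([ 0., -0.,  0.]), array([-0.  ,  3.14,  0.  ])])
```

Request:
{"op": "drive_tool", "data": {
  "delta_pos": [
    [-0.4,30,0.6],
    [-0.4,55,0.6],
    [-0.4,62,0.6],
    [-0.4,62,0.6]
  ],
  "turn": [
    [0,0,0],
    [0,0,0],
    [0,0,0],
    [0,0,0]
  ]
}}

```text
clock: 41.15
tool_pos: [697.4, 132.5, 91.7]
tcp_rot: [[0.645, 0.003, -0.764], [0.764, 0.0, 0.645], [0.003, -1.0, -0.002]]
wrist_force: [-0.1, 0.3, 0.6]
finger_gap: 64.2
```

Request:
{"op": "drive_tool", "data": {
  "delta_pos": [
    [0,0,0],
    [0,0,0],
    [0,0,0],
    [0,0,0],
    [0,0,0]
  ],
  "turn": [
    [0,0,0],
    [0,0,0],
    [0,0,0],
    [0,0,0],
    [0,0,0]
  ],
  "hand": 1,
  "force": 30
}}

```text
clock: 41.78
tool_pos: [699.0, 132.6, 94.5]
tcp_rot: [[0.645, 0.008, -0.764], [0.764, 0.001, 0.645], [0.005, -1.0, -0.005]]
wrist_force: [-1.1, 0.4, 6.6]
finger_gap: 40.6
```

Request:
{"op": "drive_tool", "data": {
  "delta_pos": [
    [0,-20,0],
    [0,-70,0],
    [0,-110,0],
    [0,-110,0]
  ],
  "turn": [
    [0,0,0],
    [0,0,0],
    [0,0,0],
    [0,0,0]
  ]
}}

```text
clock: 42.28
tool_pos: [701.1, 132.7, 211.8]
tcp_rot: [[0.645, 0.018, -0.764], [0.764, 0.001, 0.645], [0.012, -1.0, -0.013]]
wrist_force: [0.9, -0.1, -0.1]
finger_gap: 40.4
```

Run:
```python
from h import *
np.set_printoptions(suppress=True,precision=1)
s=ctrl.get_state();print(s['tool_pos'],s['finger_gap'],s['q'])
cm,p,d=shot("top","t19");P=cloud(cm,d)
cv2.imwrite("pics/t19z.png",cv2.resize(p[130:300,280:480,::-1],None,fx=3.5,fy=3.5,interpolation=cv2.INTER_CUBIC))
m=(abs(P[...,2]-40)<6)&(P[...,0]>360)&(P[...,0]<600)&(P[...,1]<-300)&(P[...,1]>-560)
print(m.sum(),cv2.minAreaRect(P[m][:,:2].astype(np.float32)))
print(to([478,-422,200],0))
```

```text
[701.1 132.7 211.8] 40.377946728123206 [ 0.   0.5  1.3  0.   1.4 -2.4]
285 ((505.92425537109375, -407.5226745605469), (194.320068359375, 201.20298767089844), 1.9621137380599976)
(array([-566.9,    5.2, -188.1]), [array([-0. ,  2.4,  0. ]), array([ 0. , -0.7,  0. ])])
```

View pics/t19z.png

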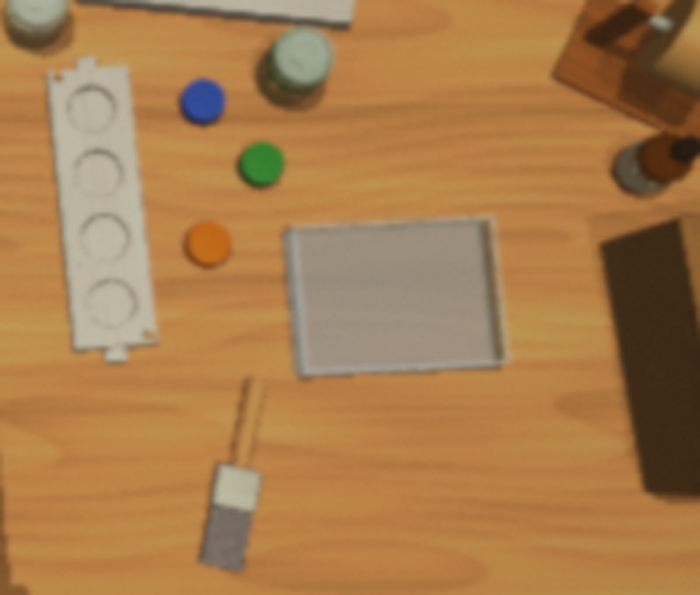

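Run:
```python
from h import *
np.set_printoptions(suppress=True,precision=1)
cm,p,d=load("top","t19")
for z in (40,):
  q=np.array([onz(cm,280+u/3.5,130+v/3.5,z) for u,v in((288,228),(495,218),(505,363),(300,377))]);print(q,q.mean(0),[np.linalg.norm(q[i]-q[i-1]) for i in range(4)])
```

```text
[[ 541.  -313.8   40. ]
 [ 547.7 -507.3   40. ]
 [ 412.1 -507.1   40. ]
 [ 401.5 -318.1   40. ]] [ 475.6 -411.6   40. ] [np.float64(139.56728139264717), np.float64(193.62017904411297), np.float64(135.62988121197532), np.float64(189.29713686752126)]
```

Request:
{"op": "drive_tool", "data": {
  "delta_pos": [
    [-50,0,-15],
    [-105,0,-30],
    [-160,0,-45],
    [-215,0,-60],
    [-270,0,-75],
    [-325,0,-95],
    [-380,0,-115],
    [-430,0,-135]
  ],
  "turn": [
    [0,0.17,0],
    [0,0.34,0],
    [0,0.51,0],
    [0,0.68,0],
    [0,0.85,0],
    [0,1.02,0],
    [0,1.19,0],
    [0,1.36,0]
  ]
}}

```text
clock: 43.32
tool_pos: [524.0, -284.3, 204.9]
tcp_rot: [[0.879, 0.012, 0.476], [-0.476, 0.002, 0.879], [0.01, -1.0, 0.007]]
wrist_force: [0.4, -0.2, -0.3]
finger_gap: 40.6
```

Run:
```python
from h import *
s=ctrl.get_state();print(s['tool_pos'],s['finger_gap'],to([478,-400,200],0.0))
```

```text
[ 523.95100806 -284.34208612  204.94961465] 40.636748250554916 (array([  14.6,    4.2, -123.6]), [array([-0.012,  1.075,  0.005]), array([ 0.005, -2.067,  0.014])])
```

Request:
{"op": "drive_tool", "data": {
  "delta_pos": [
    [10,4,-50],
    [20,4,-100],
    [30,4,-140],
    [45,4,-165],
    [60,4,-173],
    [62,4,-173],
    [62,4,-173],
    [62,4,-173]
  ],
  "turn": [
    [0,0.17,0],
    [0,0.34,0],
    [0,0.51,0],
    [0,0.68,0],
    [0,0.85,0],
    [0,1.02,0],
    [-0.01,1.075,0],
    [-0.01,1.075,0]
  ]
}}

```text
clock: 44.32
tool_pos: [495.8, -465.3, 199.0]
tcp_rot: [[0.0, 0.002, 1.0], [-1.0, -0.001, 0.0], [0.001, -1.0, 0.002]]
wrist_force: [-0.4, 0.1, -0.4]
finger_gap: 40.3
```

Run:
```python
from h import *
s=ctrl.get_state();print(s['tool_pos'],s['finger_gap'],to([477.6,-456.6,45],0.0))
cm,p,d=shot("wrist","w20")
cv2.imwrite("pics/w20z.png",cv2.resize(p[:,:,::-1],(800,600)))
P=cloud(cm,d)
```

```text
[ 495.78323649 -465.34226915  198.98755383] 40.34908165003144 (array([ -8.9, 153.9, -18.5]), [array([-0.002,  0.   ,  0.001]), array([ 2.000e-03, -3.141e+00,  4.000e-03])])
```

View pics/w20z.png

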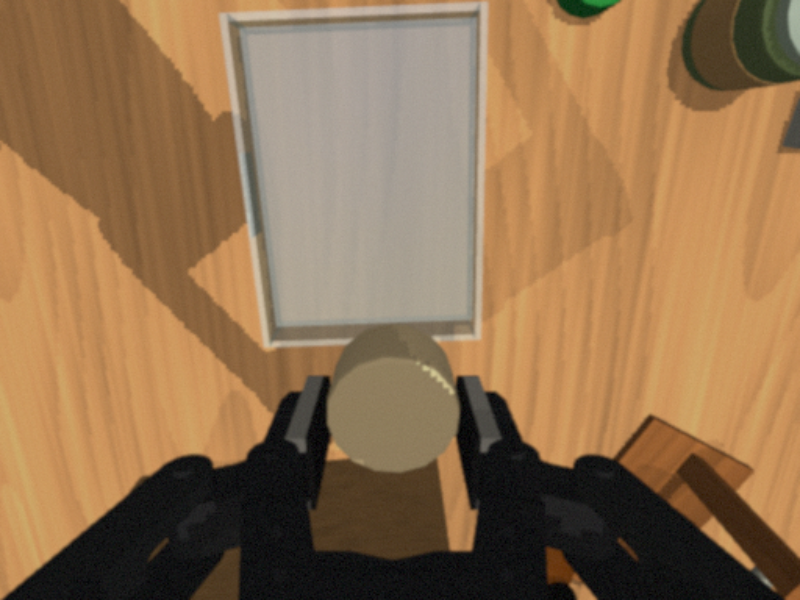

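```bash
cat > bin.py <<'E'
from h import *
import sys
np.set_printoptions(suppress=True,precision=1)
def bin_(name,c,k=1.5625,n="wrist"):
    cm,p,d=load(n,name)
    q=np.array([onz(cm,u/k,v/k,40) for u,v in c]);o=q.mean(0)
    v=(q[0]+q[1]-q[2]-q[3])/2;v=v/np.linalg.norm(v)
    print(q,"centre",o,[np.linalg.norm(q[i]-q[i-1]) for i in range(4)],"ydir",v)
    for y in(45,-45):print(y,o+v*y)
    P=cloud(cm,d);print("floor z",[P[int(vv/k),int(u/k)] for u,vv in((360,180),(340,100))])
E
python3 -c "
from bin import *
bin_('w20',((221,14),(487,3),(481,337),(265,347)))"; date
```

```text
[[ 407.  -322.9   40. ]
 [ 544.8 -317.9   40. ]
 [ 552.6 -504.7   40. ]
 [ 414.  -511.6   40. ]] centre [ 479.6 -414.3   40. ] [np.float64(188.7493213970002), np.float64(137.86908131970185), np.float64(187.01040486530593), np.float64(138.7486070294959)] ydir [-0.  1.  0.]
45 [ 477.8 -369.3   40. ]
-45 [ 481.4 -459.2   40. ]
floor z [array([ 474.6, -409.8,    3.7]), array([ 463.1, -361.9,    3.1])]
Mon Dec  7 09:14:55 UTC 2026
```

Request:
{"op": "drive_tool", "data": {
  "delta_pos": [
    [-4,30,-8],
    [-7,80,-14],
    [-7,120,-14],
    [-7,145,-14],
    [-7,150,-14],
    [-7,150,-14]
  ],
  "turn": [
    [0,0,0],
    [0,0,0],
    [0,0,0],
    [0,0,0],
    [0,0,0],
    [0,0,0]
  ]
}}

```text
clock: 45.12
tool_pos: [482.4, -458.8, 49.6]
tcp_rot: [[0.002, 0.003, 1.0], [-1.0, -0.001, 0.002], [0.001, -1.0, 0.003]]
wrist_force: [0.2, -0.2, 0.6]
finger_gap: 40.8
```

Run:
```python
from h import *
s=ctrl.get_state();print(s['tool_pos'],s['finger_gap'],s['wrist_force'],to([481,-458,34],0.0))
```

```text
[ 482.39097109 -458.78185693   49.58656348] 40.80262254345821 [ 0.22821766 -0.19670711  0.64937884] (array([-0.8, 15.6, -1.4]), [array([-0.003,  0.002,  0.001]), array([ 2.00e-03, -3.14e+00,  5.00e-03])])
```

Request:
{"op": "drive_tool", "data": {
  "delta_pos": [
    [0,8,0],
    [0,13,0],
    [0,16,0],
    [0,16,0]
  ],
  "turn": [
    [0,0,0],
    [0,0,0],
    [0,0,0],
    [0,0,0]
  ]
}}

```text
clock: 45.62
tool_pos: [482.4, -458.7, 33.4]
tcp_rot: [[0.002, 0.003, 1.0], [-1.0, -0.001, 0.002], [0.001, -1.0, 0.003]]
wrist_force: [0.1, -0.5, -0.9]
finger_gap: 40.4
```

Request:
{"op": "drive_tool", "data": {
  "delta_pos": [
    [0,0.8,0],
    [0,0.8,0]
  ],
  "turn": [
    [0,0,0],
    [0,0,0]
  ]
}}

```text
clock: 45.88
tool_pos: [482.4, -458.7, 32.7]
tcp_rot: [[0.002, 0.003, 1.0], [-1.0, -0.001, 0.002], [0.001, -1.0, 0.003]]
wrist_force: [0.1, 0.0, -0.5]
finger_gap: 40.8
```

Request:
{"op": "drive_tool", "data": {
  "delta_pos": [
    [0,0,0],
    [0,0,0],
    [0,0,0],
    [0,-30,0],
    [0,-80,0],
    [0,-130,0],
    [0,-170,0],
    [0,-170,0]
  ],
  "turn": [
    [0,0,0],
    [0,0,0],
    [0,0,0],
    [0,0,0],
    [0,0,0],
    [0,0,0],
    [0,0,0],
    [0,0,0]
  ],
  "hand": 0.3
}}

```text
clock: 46.88
tool_pos: [483.5, -460.6, 207.9]
tcp_rot: [[0.002, 0.008, 1.0], [-1.0, -0.008, 0.002], [0.008, -1.0, 0.008]]
wrist_force: [-0.7, -0.9, 0.1]
finger_gap: 59.6
```

Run:
```python
from h import *
np.set_printoptions(suppress=True,precision=2)
cm,p,d=shot("wrist","w21");P=cloud(cm,d)
X=P[(P[...,2]>26)&(P[...,2]<38)&(np.hypot(P[...,0]-481,P[...,1]+458)<28)];print(len(X),X.mean(0),np.median(X[:,2]),X.std(0))
print(to([646.6,42.2,200],np.radians(140)),ctrl.get_state()['q'])
```

```text
1286 [ 482.61 -456.3    30.85] 30.933041172697813 [10.3  10.4   0.91]
(array([-501.3,    3.5,  164.8]), [array([ 0.  , -2.44,  0.01]), array([-0.01,  0.7 ,  0.  ])]) [-0.94  0.41  1.4   0.    1.32 -0.94]
```

View pics/w21.png

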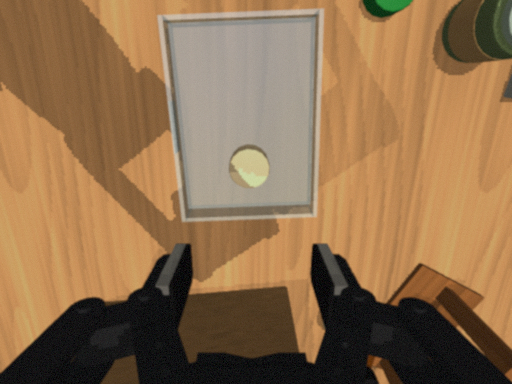

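Run:
```python
from h import *
print(to([646.6,42.2,190],-0.4))
```

```text
(array([-501.4,   13.5,  164.8]), [array([-0.006,  0.402,  0.004]), array([ 0.005, -2.74 ,  0.009])])
```

Request:
{"op": "drive_tool", "data": {
  "delta_pos": [
    [-50,0,10],
    [-105,0,25],
    [-165,0,45],
    [-225,0,65],
    [-285,0,85],
    [-340,0,105],
    [-395,0,125],
    [-450,5,145]
  ],
  "turn": [
    [0,0.05,0],
    [0,0.1,0],
    [0,0.15,0],
    [0,0.2,0],
    [0,0.25,0],
    [0,0.3,0],
    [0,0.35,0],
    [0,0.4,0]
  ],
  "hand": 0.25
}}

```text
clock: 47.92
tool_pos: [626.6, -7.1, 197.0]
tcp_rot: [[-0.389, 0.003, 0.921], [-0.921, -0.004, -0.389], [0.003, -1.0, 0.005]]
wrist_force: [1.1, -0.1, 0.3]
finger_gap: 64.1
```

Run:
```python
from h import *
print(to([646.6,42.2,170],-0.4))
```

```text
(array([-53.3,  26.9,  -0.9]), [array([-0.005,  0.   ,  0.003]), array([ 0.004, -3.141,  0.007])])
```

Request:
{"op": "drive_tool", "data": {
  "delta_pos": [
    [-30,10,-1],
    [-53,27,-1],
    [-53,27,-1],
    [-53,27,-1]
  ],
  "turn": [
    [0,0,0],
    [0,0,0],
    [0,0,0],
    [0,0,0]
  ]
}}

```text
clock: 48.42
tool_pos: [645.7, 41.4, 169.0]
tcp_rot: [[-0.389, 0.001, 0.921], [-0.921, -0.005, -0.389], [0.004, -1.0, 0.003]]
wrist_force: [0.1, -0.0, 0.3]
finger_gap: 64.2
```

Run:
```python
from h import *
np.set_printoptions(suppress=True,precision=2)
cm,p,d=shot("wrist","w22");P=cloud(cm,d)
X=P[(P[...,2]>86)&(P[...,2]<100)&(np.hypot(P[...,0]-647,P[...,1]-42)<28)];print(len(X),X.mean(0),np.median(X[:,2]),X.std(0))
print(ctrl.get_state()['tool_pos'],to([646.8,42,91],-0.4))
```

```text
2590 [648.23  44.21  92.77] 92.9338380200524 [10.31 10.5   1.14]
[646.09  41.02 169.73] (array([-1.4, 78.7, -0.1]), [array([-0., -0.,  0.]), array([-0.01,  3.14, -0.01])])
```

View pics/w22.png

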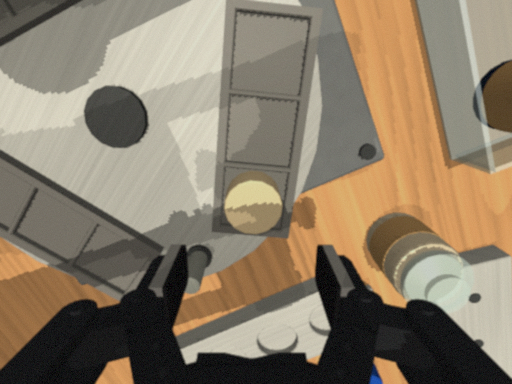

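Request:
{"op": "drive_tool", "data": {
  "delta_pos": [
    [-2.5,30,0],
    [-2.5,60,0],
    [-2.5,78,0],
    [-2.5,78,0]
  ],
  "turn": [
    [0,0,0],
    [0,0,0],
    [0,0,0],
    [0,0,0]
  ]
}}

```text
clock: 48.98
tool_pos: [646.3, 42.4, 90.5]
tcp_rot: [[-0.391, 0.0, 0.92], [-0.92, -0.004, -0.391], [0.004, -1.0, 0.002]]
wrist_force: [-0.7, -0.7, -0.5]
finger_gap: 64.2
```

Request:
{"op": "drive_tool", "data": {
  "delta_pos": [
    [0,0,0],
    [0,0,0],
    [0,0,0],
    [0,0,0],
    [0,0,0]
  ],
  "turn": [
    [0,0,0],
    [0,0,0],
    [0,0,0],
    [0,0,0],
    [0,0,0]
  ],
  "hand": 1,
  "force": 30
}}

```text
clock: 49.6
tool_pos: [647.5, 42.0, 92.2]
tcp_rot: [[-0.391, 0.003, 0.92], [-0.92, -0.005, -0.391], [0.003, -1.0, 0.005]]
wrist_force: [0.4, -1.2, 6.0]
finger_gap: 40.5
```

Request:
{"op": "drive_tool", "data": {
  "delta_pos": [
    [0,-20,0],
    [0,-70,0],
    [0,-110,0],
    [0,-110,0]
  ],
  "turn": [
    [0,0,0],
    [0,0,0],
    [0,0,0],
    [0,0,0]
  ]
}}

```text
clock: 50.1
tool_pos: [649.8, 42.6, 208.4]
tcp_rot: [[-0.391, 0.012, 0.92], [-0.921, -0.006, -0.391], [0.001, -1.0, 0.014]]
wrist_force: [1.4, -0.6, -1.3]
finger_gap: 40.7
```

Run:
```python
from h import *
print(ctrl.get_state()['finger_gap'],to([478,-369,200],0))
```

```text
40.661282974364646 (array([446. ,   8.7,   2.4]), [array([-0.013, -0.401,  0.003]), array([-0.005,  2.74 , -0.018])])
```

Request:
{"op": "drive_tool", "data": {
  "delta_pos": [
    [50,0,0],
    [105,0,0],
    [165,0,0],
    [225,0,0],
    [285,0,0],
    [345,0,0],
    [405,5,2],
    [446,9,2]
  ],
  "turn": [
    [0,-0.05,0],
    [0,-0.1,0],
    [0,-0.15,0],
    [0,-0.2,0],
    [0,-0.25,0],
    [0,-0.3,0],
    [-0.01,-0.35,0],
    [-0.01,-0.4,0]
  ]
}}

```text
clock: 51.1
tool_pos: [476.1, -370.8, 199.2]
tcp_rot: [[-0.001, 0.002, 1.0], [-1.0, -0.003, -0.001], [0.003, -1.0, 0.002]]
wrist_force: [0.1, 0.4, -0.5]
finger_gap: 40.5
```

Request:
{"op": "drive_tool", "data": {
  "delta_pos": [
    [0,0,0],
    [0,0,0]
  ],
  "turn": [
    [0,0,0],
    [0,0,0]
  ]
}}

```text
clock: 51.35
tool_pos: [475.8, -370.1, 198.8]
tcp_rot: [[-0.002, 0.001, 1.0], [-1.0, -0.002, -0.002], [0.002, -1.0, 0.001]]
wrist_force: [0.4, 0.3, -1.5]
finger_gap: 40.8
```

Run:
```python
from h import *
s=ctrl.get_state();print(s['tool_pos'],s['finger_gap'],to([478,-369,60],0))
cm,p,d=shot("wrist","w23")
cv2.imwrite("pics/w23z.png",cv2.resize(p[:,:,::-1],(800,600)))
cm,p,d=shot("top","t23");cv2.imwrite("pics/t23z.png",cv2.resize(p[130:300,280:480,::-1],None,fx=3.5,fy=3.5,interpolation=cv2.INTER_CUBIC))
```

```text
[ 475.79147468 -370.12851081  198.75638353] 40.83503163740834 (array([ -1.4, 138.8,   2. ]), [array([-0.001, -0.002,  0.002]), array([-3.00e-03,  3.14e+00, -2.00e-03])])
```

View pics/w23z.png

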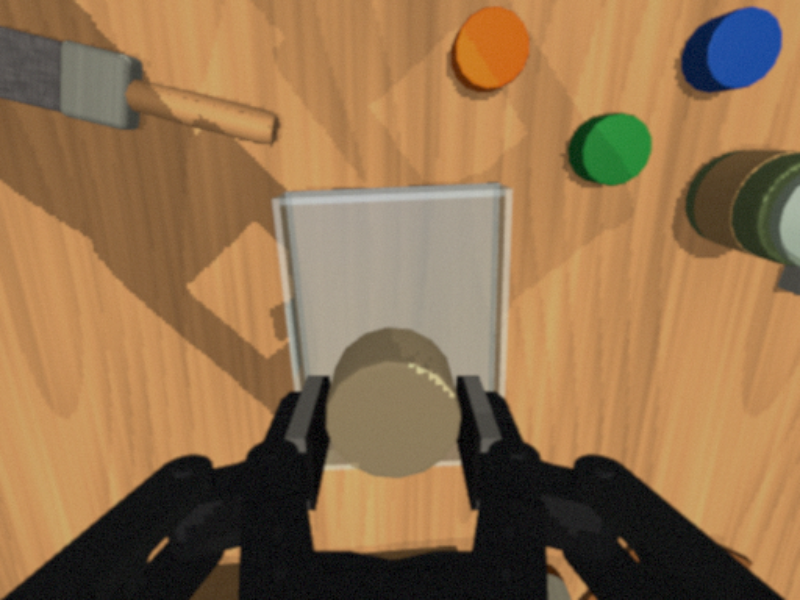

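View pics/t23z.png

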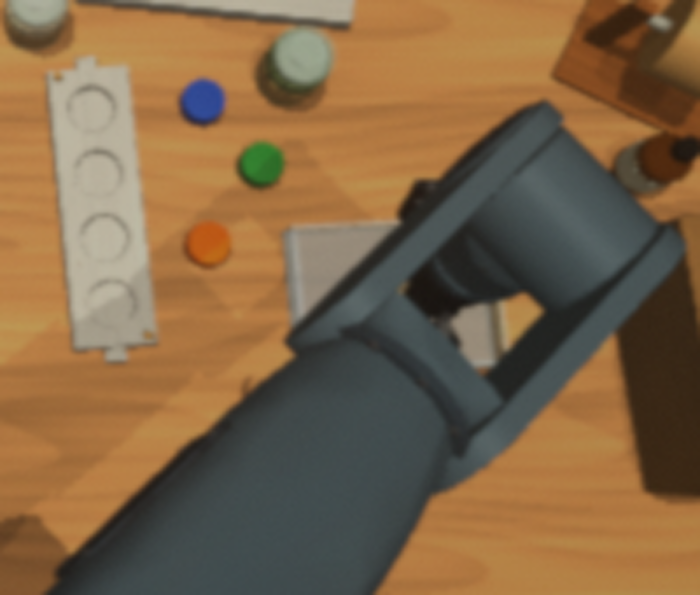

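Run:
```python
from h import *
cm,p,d=load("wrist","w23")
print(onz(cm,275/1.5625,200/1.5625,40).round(1),onz(cm,510/1.5625,187/1.5625,40).round(1))
```

```text
[ 407.6 -323.    40. ] [ 543.7 -315.9   40. ]
```

Request:
{"op": "drive_tool", "data": {
  "delta_pos": [
    [-1,30,2],
    [-1,80,2],
    [-1,125,2],
    [-1,150,2],
    [-1,150,2]
  ],
  "turn": [
    [0,0,0],
    [0,0,0],
    [0,0,0],
    [0,0,0],
    [0,0,0]
  ]
}}

```text
clock: 52.08
tool_pos: [478.2, -366.1, 47.0]
tcp_rot: [[0.002, -0.002, 1.0], [-1.0, 0.001, 0.002], [-0.001, -1.0, -0.002]]
wrist_force: [-0.1, -0.7, -0.1]
finger_gap: 41.0
```

Target z ≈ 4 + 26.2 + ~0.5 = 30.7.

Request:
{"op": "drive_tool", "data": {
  "delta_pos": [
    [0,8,0],
    [0,13,0],
    [0,16,0],
    [0,16,0],
    [0,16,0]
  ],
  "turn": [
    [0,0,0],
    [0,0,0],
    [0,0,0],
    [0,0,0],
    [0,0,0]
  ]
}}

```text
clock: 52.7
tool_pos: [478.3, -366.4, 31.3]
tcp_rot: [[0.001, -0.001, 1.0], [-1.0, 0.001, 0.001], [-0.001, -1.0, -0.001]]
wrist_force: [1.0, 0.2, -0.1]
finger_gap: 40.7
```

Request:
{"op": "drive_tool", "data": {
  "delta_pos": [
    [0,0,0],
    [0,0,0],
    [0,0,0],
    [0,-30,0],
    [0,-80,0],
    [0,-130,0],
    [0,-190,0],
    [0,-190,0]
  ],
  "turn": [
    [0,0,0],
    [0,0,0],
    [0,0,0],
    [0,0,0],
    [0,0,0],
    [0,0,0],
    [0,0,0],
    [0,0,0]
  ],
  "hand": 0.3
}}

```text
clock: 53.7
tool_pos: [480.9, -369.1, 228.1]
tcp_rot: [[0.002, 0.007, 1.0], [-1.0, -0.008, 0.002], [0.008, -1.0, 0.007]]
wrist_force: [0.2, 0.8, 0.3]
finger_gap: 60.0
```

Run:
```python
from h import *
np.set_printoptions(suppress=True,precision=2)
cm,p,d=shot("wrist","w24");P=cloud(cm,d)
for c in((481,-458),(478,-368)):
    X=P[(P[...,2]>24)&(P[...,2]<40)&(np.hypot(P[...,0]-c[0],P[...,1]-c[1])<30)];print(len(X),X.mean(0),np.median(X[:,2]),X.std(0))
print(to([350,-300,350],0))
```

```text
939 [ 482.59 -455.33   30.61] 30.83698375468657 [10.33 10.77  1.37]
1158 [ 478.23 -364.23   30.82] 30.940252762792056 [10.32 10.45  1.04]
(array([ -67.5, -126.1, -129.1]), [array([-0.,  0.,  0.]), array([ 0.01, -3.14,  0.01])])
```

View pics/w24.png

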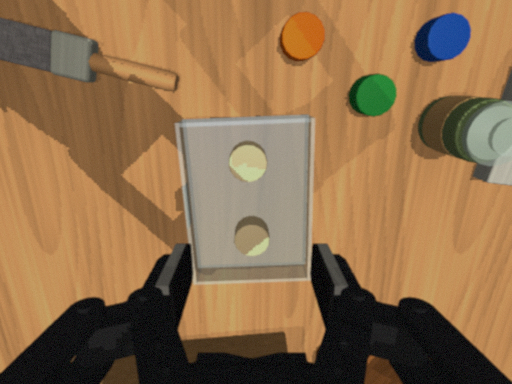

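Request:
{"op": "drive_tool", "data": {
  "delta_pos": [
    [-15,-30,-30],
    [-30,-60,-60],
    [-45,-90,-90],
    [-60,-110,-130],
    [-60,-110,-130]
  ],
  "turn": [
    [0,0,0],
    [0,0,0],
    [0,0,0],
    [0,0,0],
    [0,0,0]
  ]
}}

```text
clock: 54.38
tool_pos: [347.9, -307.1, 334.4]
tcp_rot: [[0.0, 0.003, 1.0], [-1.0, -0.005, 0.0], [0.005, -1.0, 0.003]]
wrist_force: [-0.3, 0.3, -0.0]
finger_gap: 59.8
```

Run:
```python
from h import *
np.set_printoptions(suppress=True,precision=1)
cm,p,d=shot("scene","s25");P=cloud(cm,d)
cv2.imwrite("pics/s25z.png",cv2.resize(p[90:370,60:420,::-1],None,fx=2.2,fy=2.2,interpolation=cv2.INTER_CUBIC))
cm,p,d=shot("top","t25");P=cloud(cm,d)
cv2.imwrite("pics/t25z.png",cv2.resize(p[90:260,130:440,::-1],None,fx=2.5,fy=2.5,interpolation=cv2.INTER_CUBIC))
cv2.imwrite("pics/t25s.png",cv2.resize(p[145:225,145:275,::-1],None,fx=6,fy=6,interpolation=cv2.INTER_CUBIC))
C=np.array([580,136.6])
for a in(270,150,30):
    g=C+128*np.array([np.cos(np.radians(a+1.6)),np.sin(np.radians(a+1.6))])
    m=(abs(P[...,2]-103)<5)&(np.hypot(P[...,0]-g[0],P[...,1]-g[1])<18)
    if m.sum():
        X=P[m].mean(0);r=X[:2]-C;print(a,m.sum(),X,np.degrees(np.arctan2(r[1],r[0]))%360-1.6)
```

```text
270 16 [582.7   9.8 103. ] 269.64050706992975
150 17 [467.  197.7 104.9] 149.9949126814586
30 16 [688.4 204.3 104.6] 30.40036677269024
```

View pics/s25z.png

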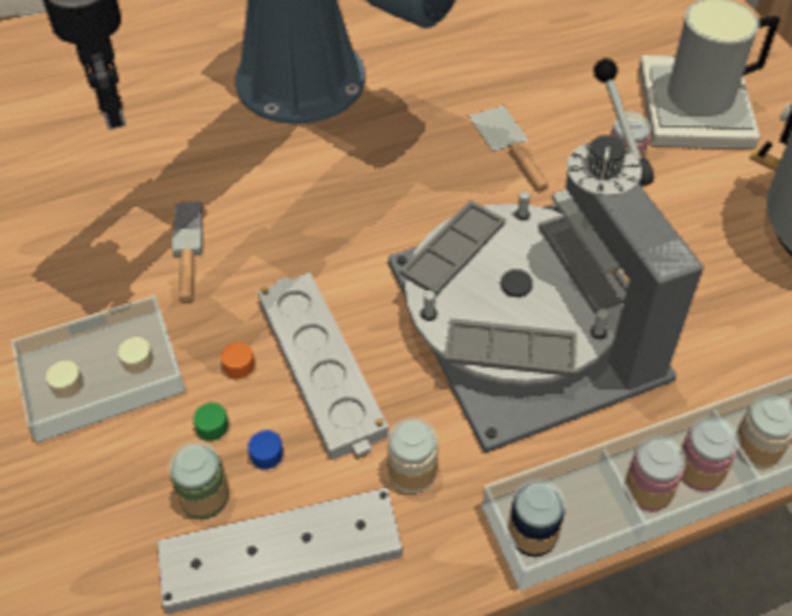

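View pics/t25z.png

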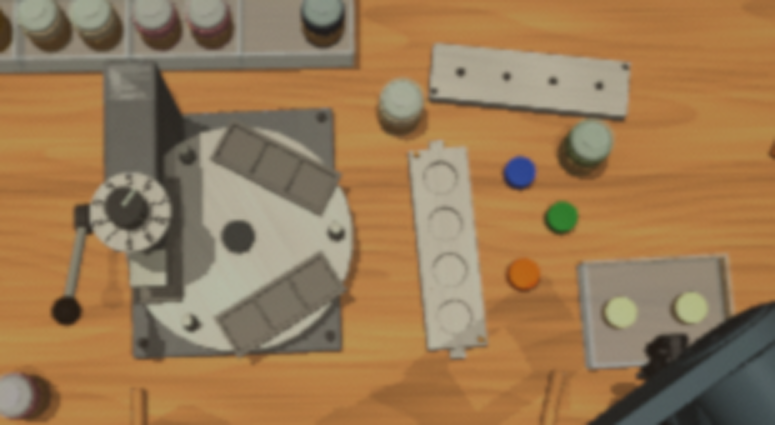

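View pics/t25s.png

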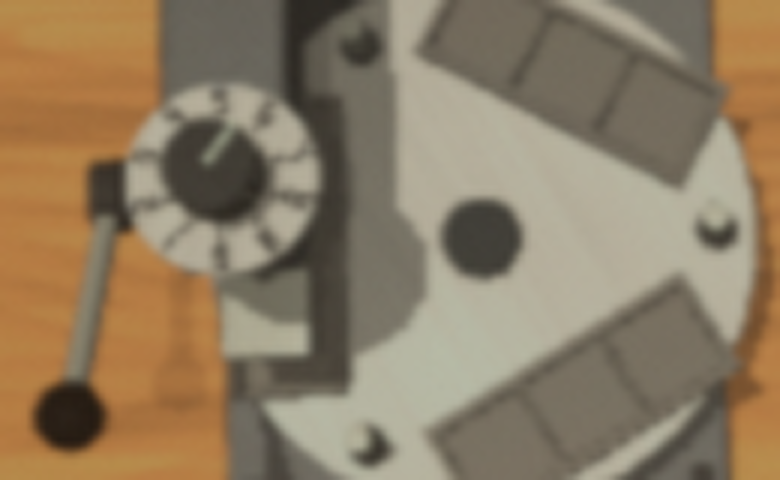

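```bash
python3 -c "
from workcell import hand_in
print(hand_in())"
```

```text
the job is handed in; nothing more can be done
None
```

The job is done and handed in at about 54 s of the 210 s allowed. Everything was done in the order asked.

- **Sleeve:** I turned it from 2 to 6. It read about 6.1 right after the turn, and the line still pointed at 6 in the last top view.
- **Melts:** Only two were present. I stood them in the two outer loading pockets; the first caught a pocket rim and needed a small lift and shift before it seated.
- **Table and stamping:** I turned the table one stop clockwise by a peg and pulled the lever to about 37 N at the wrist. It rose again, and I turned one more stop. I did not inspect the imprint on the melts closely.
- **Bin:** Both melts stand on the bin floor. Their tops measured z ≈ 31, against 32 expected.

**Last checks:**
- The pegs sit within about 0.4° of a stop in the top view. Wrist-camera readings after each turn were up to 1° off on one peg, and I put that down to the viewing angle.
- The lever is up and the mould is empty.
- The jars, tools and coloured look-alikes look unmoved in the pictures. I did not measure them.
- The bin did not move between my looks at it, and I saw no grip slackening.

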